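# Set up the bottle-labelling bench

### The arm

A 6-joint arm with a two-finger parallel gripper is mounted at the origin on a cart in front of the work surface, level with it; the furniture and walls round the work are solid. World frame = base frame: x ahead of the robot, y to its left, z up, the work surface at z = 0. Lengths are in m, angles in rad, forces in N, time in s.
With the tool pointing down it reaches from about 0.25 to 0.775 m from the base axis. Payload 4 kg.
Tool frame: the origin (TCP) lies on the centre line of the jaws, within the pads' length; the fingertips stand 19 mm ahead of it and the grasp point (between the pads) is the TCP; x points along the fingers, z is the direction in which the jaws open and shut, and the axes are right-handed (so a half turn about x gives the same grasp; the last joint's range is limited). The gripper opens to 94 mm and grips with 3 to 60 N. Pads are 16 mm wide; open, the fingers measure 119 mm over their backs; the gripper's body (75 mm by 177 mm) begins 78 mm behind the grasp point.
Start: joints at [1.072, 0.087, 1.371, -0, 1.684, -0.103], TCP at [0.212, 0.507, 0.225] pointing down, gripper open.
Joint ranges: [-3.1, 3.1], [-0.76, 2.03], [0.27, 2.55], [-1.08, 4.22], [0.17, 2.65], [-2.57, 2.57]. Speed limits (rad/s): [2.79, 2.79, 3.14, 3.14, 3.14, 3.14].

### API

Orientations are given as [roll, pitch, yaw] about the fixed x, y, z axes, in that order (R = Rz(yaw) Ry(pitch) Rx(roll)).
In Python, from bench import robot, snapshot, camera_params gives the robot as it stands.
- The arm moves only by the tool step_arm, never from a script. Its argument "motion" is text: rows parted by semicolons, each of 7 numbers parted by spaces: the opening in per cent of the stroke, from 0 (shut) to 100 (fully open), then the shift along the tool's x, y, z in cm, then the turn, a rotation vector about the tool's x, y, z in rad. A call has 1 to 20 rows; each row shifts and turns the commanded pose from where the row before left it, along the tool's axes as they then stand; what a row does not reach is not made up. A row lasts 1/12 s, in which the tool goes at most 41.7 mm and 7.16 degrees, less where a joint would pass 70% of its speed; a pose out of reach is approached as far as the arm can. A call with a gripper value outside its range is refused whole. The fingers move at their own pace and stop on an object; the grip force is fixed at half the most. Time passes only in rows, so rows that do not move let the fingers close. It gives the time, the measured TCP pose, the force and the opening at its end, in the units of the state.
- robot.get_obs(): the state, without advancing time (a new reading comes with each control period).
- snapshot(name): name is "scene" or "top"; returns the picture (384x512x3 uint8, red, green, blue); there is no depth.
- camera_params(name): a dict with "fx", "fy", "cx", "cy" (pixels), "R" (3x3) and "t" (3): a world point X has camera coordinates R X + t. Camera axes: x right, y down, z forward; pixel columns grow to the right and rows downward; lengths in m; the calibration is good to about 2 mm. A picture is of the moment at which its call begins. camera_params takes no time and is no camera call.
- robot.close_job(): hands the job in, once; it reports no verdict.
The state is a dict: "time": time; "joint_positions": joint angles; "qvel": joint speeds; "joint_torque": joint torques, N m; "tool_pos": TCP position; "ee_rot": TCP orientation; "wrist_force": force on the tool from outside, world axes, zero at the start; "wrist_torque": the same for the moment, N m; "width": finger opening in m.
Only numpy, scipy, OpenCV 4.12 (cv2) and the standard library are available. Lean on these libraries where they do the work, as an engineer would, in place of code of your own. Each camera call takes 0.05 s, during which the arm holds its last target.

### The job

Get the labelling bench ready. On the steel post, turn the stop collar until its clamp screw squarely faces the flat milled down the post, and only then tighten it by swinging the screw's ball-ended lever down as far as it goes. Also stand every V-notched wooden bottle rest on the low board with its notch up, in a single row along the middle of the board, the notches in line lengthwise so that one bottle could lie in them all; leave the oil can, whetstone, jar, nail tin and tape roll where they stand.

Things in the scene. Friction and masses are not known exactly. Their poses are not given: they have to be found in the camera images.
- post: upright round steel post, 30 mm diameter and 139 mm tall, fixed on a round foot (92 mm diameter, 18 mm high); origin on its axis at the bench top, z up. A flat 20 mm wide is milled down its whole length, 11 mm from the axis; the flat faces the post's own -x. Its top end (a D in outline) stands 11 mm above the collar.
- collar (a joint): turning of the stop collar on the post, rad, anticlockwise from above. At 0 and at 6.28 the clamp screw faces the flat; at v it points along the post's own -x turned by v about z. Stops at -0.6 and 6.88. The collar is a dark steel disc, 58 mm diameter, 26 mm high, its middle 115 mm above the bench; it stays where left and takes 0.3 N m to turn.
- screw_head (a point): middle of the lever's hub on the head of the clamp screw, 53 mm out from the post's axis and 115 mm above the bench. The screw (12 mm diameter) stands out level and radially from the collar; the hub (18 mm diameter) spans 46 to 60 mm from the post's axis.
- clamp_lever (a joint): turning of the clamp lever about the clamp screw, rad. At 0 (loose) the lever rises 35 degrees above level; it swings over level and down to the end stop at 1.4 (tight), 45 degrees below level. It stays where it is left; about 0.08 N m turns it.
- lever_ball (a point): centre of the black ball, 16 mm in diameter, at the lever's free end, 62 mm from screw_head. The lever is a 10 mm round bar; seen from the post looking out along the screw it lies to the right of the screw, and swings in the upright plane square to the screw.
- rest_board: low wooden board fixed on the bench, 110 (x) x 360 (y) x 8 mm; origin at the middle of its underside, z up; its long middle line is its own y axis, its top is 8 mm above the bench. Behind it a closed cabinet overhangs the back of the bench from x = 0.66 m on, its underside 0.28 m above the bench: keep the wrist clear of it.
- rest_a: wooden bottle rest, 56 (x) x 60 (y) x 56 (z) mm, about 0.16 kg, origin at the block's middle. +z points out of the notched face; the V-notch runs along y, 42 mm wide at its mouth, 21 mm deep, and shows as a V in both end faces. Starts on the bench, notch running away from the robot, notched face to the robot's right. Wanted: +z up, y along the board, either way round. May be absent (None).
- rest_b: wooden bottle rest, 56 (x) x 60 (y) x 56 (z) mm, about 0.16 kg, origin at the block's middle. +z points out of the notched face; the V-notch runs along y, 42 mm wide at its mouth, 21 mm deep, and shows as a V in both end faces. Starts on the bench, notch running away from the robot, notched face to the robot's left. Wanted: +z up, y along the board, either way round. May be absent (None).
- rest_c: wooden bottle rest, 56 (x) x 60 (y) x 56 (z) mm, about 0.16 kg, origin at the block's middle. +z points out of the notched face; the V-notch runs along y, 42 mm wide at its mouth, 21 mm deep, and shows as a V in both end faces. Starts on the bench, notch running away from the robot, notched face down. Wanted: +z up, y along the board, either way round. May be absent (None).
- oil_can: green-grey oil can with a long spout, 67 mm across, 142 mm tall, origin under its middle; leave alone.
- whetstone: grey whetstone 48 x 152 x 24 mm, origin under its middle; leave alone.
- jar_empty: glass jar with a screw lid, 62 mm across, 86 mm tall, origin under its middle; leave alone.
- nail_tin: open tin of nails, 74 mm across, 61 mm tall, origin under its middle; leave alone.
- tape_roll: roll of tape lying flat, 93 mm across, 25 mm high, origin under its middle; leave alone.
Things that resemble listed ones, but are neither listed nor needed, are in the scene too. Leave any yellow look-alike of the rest_a alone.

How it is judged:
By the outcome, as a careful person would: the job done as asked, in the order asked, and still so for the second after the job is handed in, with the robot touching nothing.
Of rest_a, rest_b, rest_c only 2 to 3 are there at a start; the rules pass over those that are not, and their reading is None.
At some moment in a run one of rest_a, rest_b, rest_c may be knocked a few centimetres aside while the robot is not near it.
Once in a run the grip may slacken for a moment while it holds something.
It also fails if it takes over 210 s, if anything falls off the work surface, if the arm or the gripper's body presses on something with over 40 N, if the wrist force passes 120 N, or if a joint passes its speed limit or range.

## Working session

There is one attempt and no reset: what is moved stays moved. The work goes in short steps, Python scripts to look and compute and a tool call to move; the robot and the scene stay as the last step left them, time stands still between calls to the robot, and variables do not carry over. Pictures are saved under pics/ and viewed, and the job is handed in when it is done.

Besides the shell and the picture viewer there is one more tool, called after "Request:" as name(argument=value, ...), one argument or row to a line, values as JSON. step_arm: Moves the arm, as the interface text tells. Its arguments: {"type":"object","properties":{"motion":{"type":"string"}},"required":["motion"]}

```bash
ls; mkdir -p pics
python3 - <<'E'
from bench import robot, snapshot, camera_params
import cv2
print(robot.get_obs())
for n in("scene","top"):
    im=snapshot(n); cv2.imwrite(f"pics/{n}0.png",cv2.resize(im[:,:,::-1],(800,600),interpolation=cv2.INTER_CUBIC)); cv2.imwrite(f"pics/raw_{n}0.png",im[:,:,::-1])
    print(n,camera_params(n))
E
```

```text
pics
{'time': 0.0, 'joint_positions': array([ 1.07189438e+00,  8.79463986e-02,  1.37223100e+00, -3.07601468e-05,
        1.68357940e+00, -1.03097734e-01]), 'qvel': array([ 0.00105059,  0.00190077, -0.00098593,  0.00019053,  0.00170641,
        0.00069955]), 'joint_torque': array([-9.32787625e-04, -3.40188611e+01, -3.02422714e+01,  7.17436709e-02,
        3.31708894e-02, -1.76580261e-04]), 'tool_pos': array([0.21182607, 0.50703363, 0.22332062]), 'ee_rot': array([ 3.05262065,  1.56863197, -2.05557597]), 'wrist_force': array([ 0.03107054, -0.07638198, -0.36600553]), 'wrist_torque': array([ 0.00018331,  0.01377432, -0.03360977]), 'width': 0.09394368797681575}
scene {'fx': 357.89459063948027, 'fy': 357.89459063948027, 'cx': 259.67850455686033, 'cy': 194.8342333489515, 'R': array([[ 0.49351297, -0.86971241,  0.00672814],
       [-0.63935341, -0.36801994, -0.67512113],
       [ 0.58963732,  0.32887937, -0.73767621]]), 't': array([-0.27040266,  0.38353224,  0.96274518])}
top {'fx': 420.9607981196087, 'fy': 420.9607981196087, 'cx': 259.6699830321737, 'cy': 194.66346939552133, 'R': array([[ 0.00979919, -0.99992111,  0.00785836],
       [-0.98732199, -0.01092023, -0.15835417],
       [ 0.15842749, -0.00620699, -0.9873511 ]]), 't': array([-0.03100824,  0.50713294,  1.41632696])}
```

View pics/scene0.png

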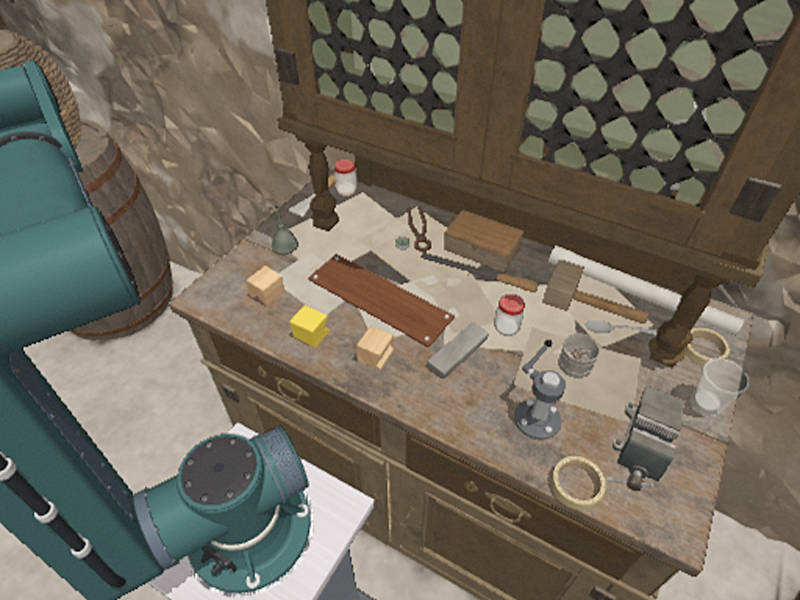

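View pics/top0.png

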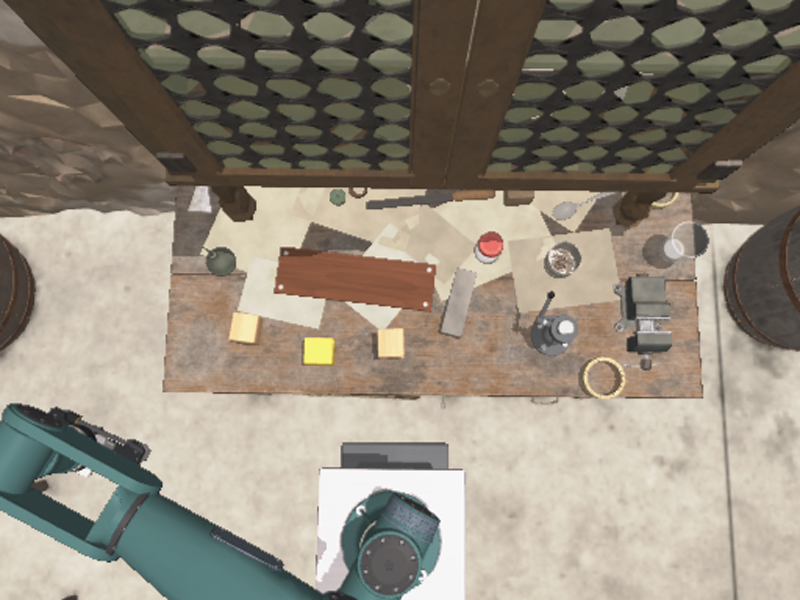

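The scene picture shows two wooden blocks at (265,285) and (376,347), and the yellow look-alike at (309,326). The post is at (541,390), with its screw and lever toward (530,370)–(547,345). I'll crop closer.

```bash
cat > h.py <<'E'
import numpy as np, cv2
from bench import robot, snapshot, camera_params
def proj(n,X):
    c=camera_params(n); p=np.asarray(c['R'])@np.asarray(X,float)+c['t']
    return np.array([c['fx']*p[0]/p[2]+c['cx'],c['fy']*p[1]/p[2]+c['cy']])
def ray(n,u,v,z):
    c=camera_params(n); R=np.asarray(c['R']); o=-R.T@c['t']
    d=R.T@np.array([(u-c['cx'])/c['fx'],(v-c['cy'])/c['fy'],1]); return o+d*(z-o[2])/d[2]
def tri(u1,u2):
    A=[];b=[]
    for n,u in(("scene",u1),("top",u2)):
        c=camera_params(n);R=np.asarray(c['R']);t=np.asarray(c['t'])
        x=(u[0]-c['cx'])/c['fx'];y=(u[1]-c['cy'])/c['fy']
        A+= [R[0]-x*R[2],R[1]-y*R[2]]; b+=[x*t[2]-t[0],y*t[2]-t[1]]
    s=np.linalg.lstsq(np.array(A),np.array(b),rcond=None); return s[0],s[1]
def crop(im,x0,y0,w,h,s,fn):
    cv2.imwrite(fn,cv2.resize(im[y0:y0+h,x0:x0+w],(w*s,h*s),interpolation=cv2.INTER_CUBIC))
E
python3 - <<'E'
import cv2,numpy as np
from h import crop
s=cv2.imread('pics/raw_scene0.png');t=cv2.imread('pics/raw_top0.png')
def c(im,x,y,w,h,k): return cv2.resize(im[y:y+h,x:x+w],(w*k,h*k),interpolation=cv2.INTER_CUBIC)
cv2.imwrite('pics/post0.png',np.hstack([c(s,310,205,66,85,6),c(t,320,175,66,85,6)]))
cv2.imwrite('pics/rests0.png',np.vstack([c(s,150,160,120,80,6),c(t,140,190,130,55,6)[:, :720]]) [:,:])
E
```

```text
(no output)
```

View pics/post0.png

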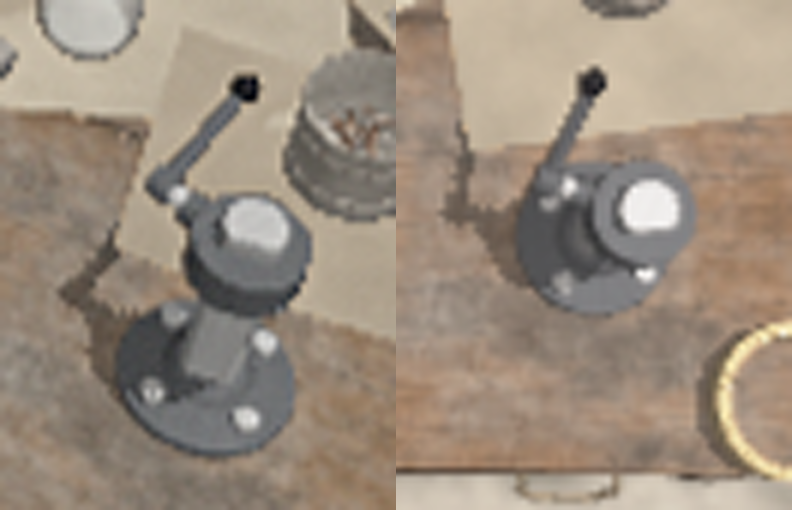

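View pics/rests0.png

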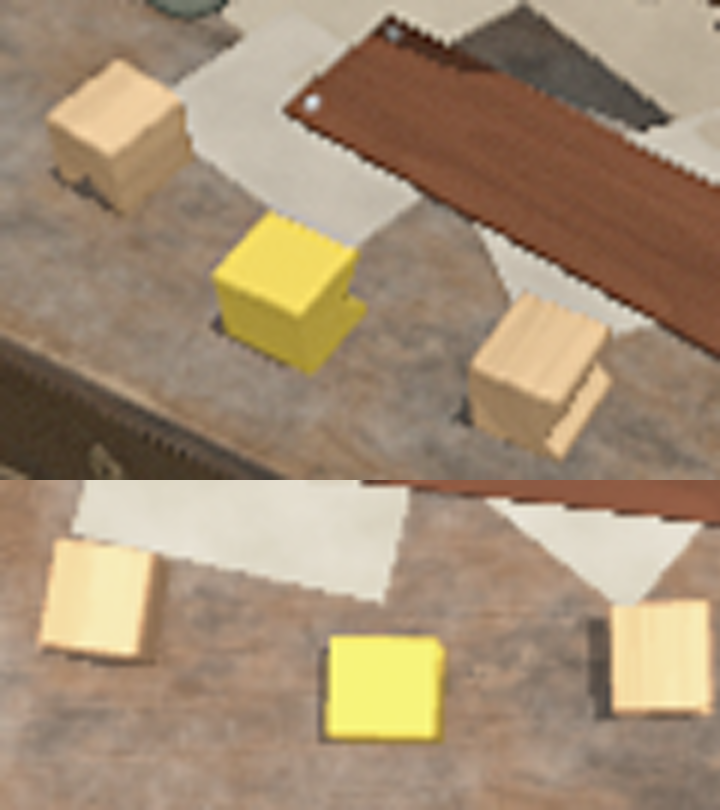

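Left wood block (265,285): V at the foot of its near end face, so notch down, which is rest_c. Right block (376,347): V opens to the right, so rest_a. rest_b is absent. The yellow block at (309,326) is the look-alike. Next I'll zoom in on the D top.

Run:
```python
import cv2,numpy as np
s=cv2.imread('pics/raw_scene0.png');t=cv2.imread('pics/raw_top0.png')
def c(im,x,y,w,h,k): return cv2.resize(im[y:y+h,x:x+w],(w*k,h*k),interpolation=cv2.INTER_NEAREST)
cv2.imwrite('pics/D0.png',np.hstack([c(s,335,232,30,40,13),c(t,348,195,30,40,13)]))
```

```text
(no output)
```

View pics/D0.png

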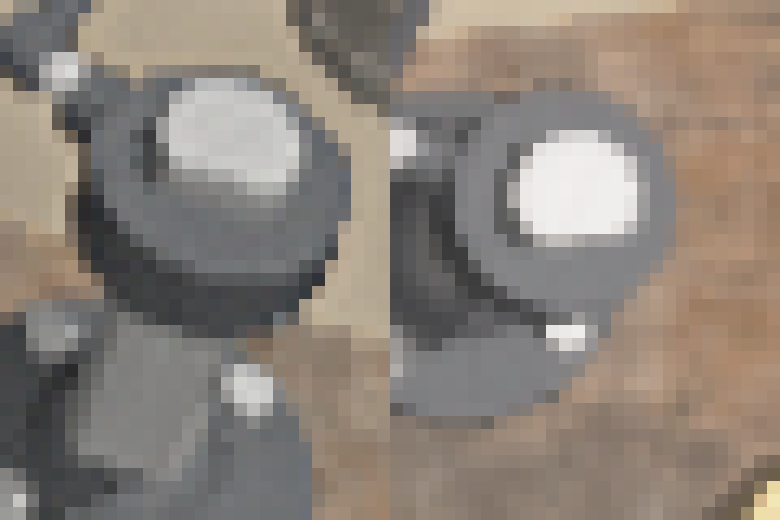

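```bash
cat > dfit.py <<'E'
import sys
from h import *
from scipy.optimize import least_squares
def dfit(im,n,box,thr,ax=None):
    x,y,w,h=box
    g=cv2.cvtColor(im,cv2.COLOR_BGR2GRAY)[y:y+h,x:x+w].astype(np.float32)
    k=8; G=cv2.resize(g,(w*k,h*k),interpolation=cv2.INTER_LINEAR)
    m=(G>thr).astype(np.uint8)
    nl,l,st,_=cv2.connectedComponentsWithStats(m); i=1+np.argmax(st[1:,4]); m=(l==i).astype(np.uint8)
    c=max(cv2.findContours(m,cv2.RETR_EXTERNAL,cv2.CHAIN_APPROX_NONE)[0],key=len)[:,0]
    P=np.array([ray(n,(a+.5)/k-.5+x,(b+.5)/k-.5+y,.139)[:2] for a,b in c])
    M=cv2.moments(P.astype(np.float32).reshape(-1,1,2))
    cen=np.array([M['m10'],M['m01']])/M['m00']
    # radial distance profile: D boundary r(th)= min(15, 11/cos)
    def res(p):
        d=P-p[:2]; r=np.hypot(*d.T); th=np.arctan2(d[:,1],d[:,0])-p[2]
        cc=np.cos(th); rd=np.where(cc>1e-6,np.minimum(p[3],p[3]*11/15/np.maximum(cc,1e-6)),p[3])
        return r-rd
    best=None
    for t0 in np.arange(-3.14,3.14,.5):
        s=least_squares(res,[*cen,t0,.015],loss='soft_l1',f_scale=.0005)
        if best is None or s.cost<best.cost: best=s
    return best.x,best.cost,np.sqrt(M['m00'])
if __name__=="__main__":
    s=cv2.imread('pics/raw_scene0.png');t=cv2.imread('pics/raw_top0.png')
    for thr in(135,150,165,175): print('scene',thr,dfit(s,'scene',(345,236,15,14),thr))
    for thr in(160,180,200): print('top',thr,dfit(t,'top',(355,203,15,13),thr))
    for th in (0,):
        pass
E
python3 dfit.py
python3 - <<'E'
import sys;sys.path.insert(0,'.')
from h import *
s=cv2.imread('pics/raw_scene0.png');t=cv2.imread('pics/raw_top0.png')
# ball (black)
for n,im,b in(('scene',s,(342,210,20,20)),('top',t,(345,180,15,20))):
    x,y,w,h=b; g=cv2.cvtColor(im,cv2.COLOR_BGR2GRAY)[y:y+h,x:x+w]; m=(g<50); ys,xs=np.nonzero(m); u=(xs.mean()+x,ys.mean()+y); print(n,u,len(xs)); 
    if n=='scene':us=u
    else: ut=u
print(tri(us,ut))
# foot rough, hub
print('board corners etc')
print(ray('top',345,213,.018))
E
```

```text
scene 135 (array([ 0.4515213 , -0.35243894,  2.17532175,  0.0186847 ]), np.float64(0.0007319194853909618), np.float64(0.032819748504032985))
scene 150 (array([ 0.4486994 , -0.35535555, -3.03996656,  0.01554087]), np.float64(3.456904145830326e-05), np.float64(0.026327587961598866))
scene 165 (array([ 0.44899712, -0.35535166,  3.28045712,  0.01456727]), np.float64(1.7037073538218822e-05), np.float64(0.024763630409115))
scene 175 (array([ 0.44923939, -0.35531573,  3.28726042,  0.01391635]), np.float64(1.5900770839777036e-05), np.float64(0.02363997581879406))
top 160 (array([ 0.44726358, -0.3545637 ,  3.29887141,  0.01616443]), np.float64(1.3526527514054034e-05), np.float64(0.02747932994830732))
top 180 (array([ 0.44746973, -0.3543769 , -3.02719101,  0.01518238]), np.float64(7.784147852204935e-06), np.float64(0.025807766093001668))
top 200 (array([ 0.44762664, -0.35425423, -3.05799861,  0.01423919]), np.float64(6.991360439712514e-06), np.float64(0.0242204222011804))
scene (np.float64(350.6), np.float64(219.4)) 15
top (np.float64(352.3333333333333), np.float64(188.77777777777777)) 9
(array([ 0.51256925, -0.32304592,  0.15209087]), array([3.6485103e-06]))
board corners etc
[ 0.44941889 -0.32482089  0.018     ]
```

Run:
```python
from h import *
s=cv2.imread('pics/raw_scene0.png',0).astype(float);t=cv2.imread('pics/raw_top0.png',0).astype(float)
for n in('scene','top'):
    c=camera_params(n); print(n,'cam at',-c['R'].T@c['t'])
print(t[203:217,354:370].astype(int)); print(s[236:254,344:360].astype(int))
for yaw in(0,.1,.2):
  for n in('scene','top'):
    f=np.pi+yaw; u=np.array([np.cos(f),np.sin(f)]);w=np.array([-u[1],u[0]]);c0=np.array([.448,-.355])
    print(yaw,n,[proj(n,[*(c0+.011*u+k*.01*w),.139]).round(2) for k in(-1,1)])
```

```text
scene cam at [-0.18901062 -0.41065207  0.97094425]
top cam at [ 0.27662222 -0.01667665  1.47896228]
[[121 119 127 127 130 130 131 129 128 128 128 134 135 158 150 140]
 [ 90 125 133 131 130 130 131 130 129 128 129 130 130 137 139 129]
 [117 130 132 130 129 131 179 209 214 215 168 136 130 129 132 138]
 [125 132 132 100 123 224 233 234 236 235 230 198 141 128 131 143]
 [129 133 131  95 197 235 236 237 238 236 236 235 200 142 130 134]
 [132 133 100 124 228 237 237 238 237 236 237 238 209 145 129 131]
 [133 132  95 163 233 236 238 239 236 237 238 238 236 160 129 131]
 [133 130  95 168 233 237 238 237 236 237 238 238 229 155 129 130]
 [132 130  93 111 228 237 238 236 236 238 238 238 226 154 130 131]
 [132 130  92  89 181 235 238 236 237 238 238 227 187 140 131 131]
 [126 129 126  92 108 163 189 188 168 156 158 154 140 132 131 130]
 [123 130 131 129 127 134 139 138 134 130 131 131 131 130 132 138]
 [ 89 128 134 133 132 132 132 131 132 131 131 131 131 131 136 147]
 [ 61  94 130 133 133 132 131 133 132 132 131 131 132 137 149 149]]
[[170 168 166 168 168 170 167 166 168 168 168 168 165 168 152
[... 801 characters left out ...]
109 111]
 [ 89 113 117 112 111 111 109 112 108 111 114 114 107 113 112 109]
 [ 61  89 111 112 110 113 109 112 110 110 109 112 110 111 113 110]
 [ 60  61  74 106 111 117 111 109 112 110 111 113 108 112 117 103]
 [ 56  63  57  76  81  95 113 116 116 117 114 119 119 111  88  72]
 [ 62  62  66  61  60  71  81  88  88  90  87  90  91  83  63  50]]
0 scene [array([347.42, 243.74]), array([354.24, 246.71])]
0 top [array([359.21, 212.57]), array([365.44, 212.63])]
0.1 scene [array([347.69, 244.15]), array([354.73, 246.59])]
0.1 top [array([359.58, 212.86]), array([365.75, 212.31])]
0.2 scene [array([348.01, 244.55]), array([355.19, 246.43])]
0.2 top [array([359.97, 213.12]), array([366.03, 211.95])]
```

```bash
cat >> h.py <<'E'
from scipy.spatial.transform import Rotation as Ro
def pose():
    o=robot.get_obs(); return np.array(o['tool_pos']),Ro.from_euler('xyz',o['ee_rot']).as_matrix(),o
def Rdz(d,jz):
    d=np.array(d,float);d/=np.linalg.norm(d);z=np.array(jz,float);z-=d*(z@d);z/=np.linalg.norm(z)
    return np.column_stack([d,np.cross(z,d),z])
def delta(pos,R1,show=True):
    p,R,o=pose(); sh=R.T@(np.array(pos)-p)*100; rv=Ro.from_matrix(R.T@R1).as_rotvec()
    if show: print('shift cm',sh.round(2),'rotvec',rv.round(3),'| rows>=',max(np.linalg.norm(sh)/4.17,np.linalg.norm(rv)/.1249).round(1))
    return sh,rv
def st():
    p,R,o=pose(); print('t',round(o['time'],2),'p',p.round(4),'d',R[:,0].round(3),'jaw',R[:,2].round(3),'q',np.round(o['joint_positions'],3),'w',round(o['width'],4),'F',np.round(o['wrist_force'],1))
E
python3 - <<'E'
from h import *
st()
for s in (1,-1):
    a=1.224+s*np.pi/2
    R1=Rdz([0,0,-1],[np.cos(a),np.sin(a),0]); delta([.448,-.355,.225],R1)
# board
t=cv2.imread('pics/raw_top0.png'); hsv=cv2.cvtColor(t,cv2.COLOR_BGR2HSV)
m=((hsv[...,0]<12)&(hsv[...,1]>110)&(hsv[...,2]>60)).astype(np.uint8)
x=cv2.morphologyEx(m[150:205,165:290],cv2.MORPH_CLOSE,np.ones((3,3)));n,l,stt,_=cv2.connectedComponentsWithStats(x);i=1+np.argmax(stt[1:,4]);print(stt[i])
c=max(cv2.findContours((l==i).astype(np.uint8),0,2)[0],key=cv2.contourArea)[:,0]+[165,150]
P=np.array([ray('top',a,b,.008)[:2] for a,b in c],np.float32); r=cv2.minAreaRect(P); print(r)
E
```

```text
t 0.1 p [0.2118 0.5071 0.2234] d [-0.001 -0.002 -1.   ] jaw [ 0.386  0.923 -0.002] q [ 1.072  0.088  1.372  0.     1.684 -0.103] w 0.0938 F [ 0.4 -0.5  0.4]
shift cm [-3.000e-02 -5.503e+01 -7.044e+01] rotvec [-1.62e+00 -1.00e-03 -2.00e-03] | rows>= 21.4
shift cm [-3.000e-02 -5.503e+01 -7.044e+01] rotvec [ 1.522e+00 -2.000e-03  1.000e-03] | rows>= 21.4
[  11    9  103   40 2904]
((0.571384072303772, 0.09004145860671997), (0.35574963688850403, 0.10844242572784424), 83.79641723632812)
```

Board: centre about (0.571, 0.090), long axis at 83.8°. Post: (0.448, -0.355), flat facing ~3.24 rad, screw at ~1.22 rad. So the collar needs +2.02 rad anticlockwise. Moving over to the post first.

Request:
step_arm(
  motion="100 0 -2.5 -3.2 0 0 0;100 0 -2.5 -3.2 0 0 0;100 0 -2.5 -3.2 0 0 0;100 0 -2.5 -3.2 0 0 0;100 0 -2.5 -3.2 0 0 0;100 0 -2.5 -3.2 0 0 0;100 0 -2.5 -3.2 0 0 0;100 0 -2.5 -3.2 0 0 0;100 0 -2.5 -3.2 0 0 0;100 0 -2.5 -3.2 0 0 0;100 0 -2.5 -3.2 0 0 0;100 0 -2.5 -3.2 0 0 0;100 0 -2.5 -3.2 0 0 0;100 0 -2.5 -3.2 0 0 0;100 0 -2.5 -3.2 0 0 0;100 0 -2.5 -3.2 0 0 0;100 0 -2.5 -3.2 0 0 0;100 0 -2.5 -3.2 0 0 0;100 0 -2.5 -3.2 0 0 0;100 0 -2.5 -3.2 0 0 0",
)

```text
time: 1.77
tool_pos: [0.4265, -0.2778, 0.2238]
ee_rot: [0.943, 1.57, 2.117]
wrist_force: [0.1, 0.4, 0.8]
width: 0.0937
```

Request:
step_arm(
  motion="100 0 -2.5 -3.2 0 0 0;100 0 -2.5 -3.2 0 0 0;100 0 0 0 0.12 0 0;100 0 0 0 0.12 0 0;100 0 0 0 0.12 0 0;100 0 0 0 0.12 0 0;100 0 0 0 0.12 0 0;100 0 0 0 0.12 0 0;100 0 0 0 0.12 0 0;100 0 0 0 0.12 0 0;100 0 0 0 0.12 0 0;100 0 0 0 0.12 0 0;100 0 0 0 0.12 0 0;100 0 0 0 0.12 0 0;100 0 0 0 0.12 0 0;100 0 0 0 0.12 0 0;100 0 0 0 0.12 0 0;100 0 0 0 0 0 0",
)

```text
time: 3.27
tool_pos: [0.4479, -0.3539, 0.2237]
ee_rot: [2.93, 1.569, 2.303]
wrist_force: [-0.9, -0.3, -0.4]
width: 0.094
```

Run:
```python
from h import *
st(); delta([.448,-.355,.225],Rdz([0,0,-1],[np.cos(-.65),np.sin(-.65),0]))
im=snapshot('scene')[:,:,::-1]; crop(im,270,150,130,130,6,'pics/a1.png')
```

```text
t 3.27 p [ 0.4479 -0.3539  0.2237] d [-0.001  0.001 -1.   ] jaw [ 0.81  -0.587 -0.001] q [-0.768  0.135  1.32   0.     1.688 -0.141] w 0.094 F [-0.9 -0.3 -0.4]
shift cm [-0.13 -0.08  0.07] rotvec [ 0.023 -0.001 -0.   ] | rows>= 0.2
```

View pics/a1.png

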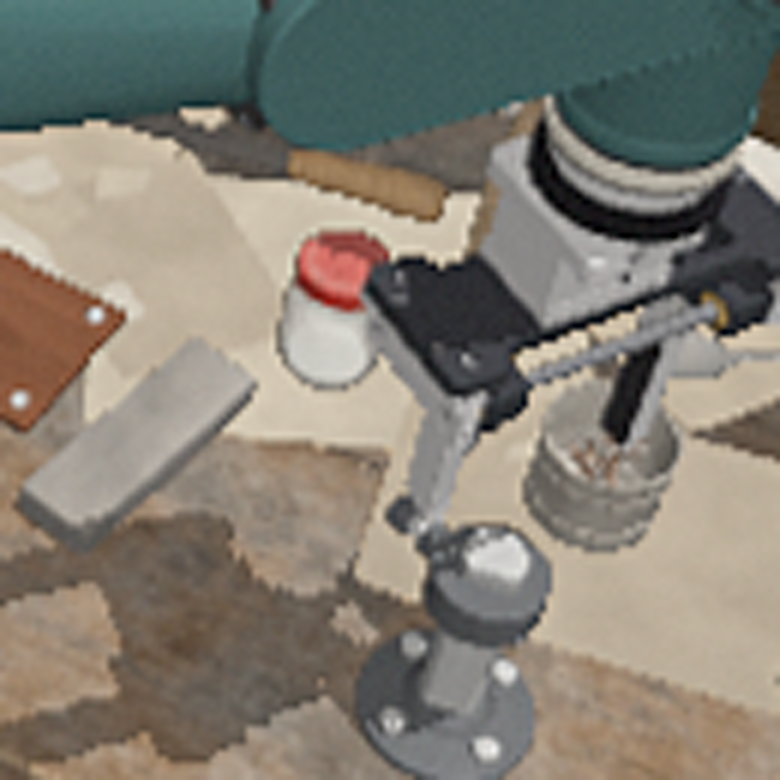

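Request:
step_arm(
  motion="100 0 -0.1 0.1 0.02 0 0;100 2.5 0 0 0 0 0;100 3 0 0 0 0 0;100 2.7 0 0 0 0 0;100 1.5 0 0 0 0 0;100 1 0 0 0 0 0;100 0 0 0 0 0 0;0 0 0 0 0 0 0;0 0 0 0 0 0 0;0 0 0 0 0 0 0;0 0 0 0 0 0 0;0 0 0 0 0 0 0;0 0 0 0 0 0 0;0 0 0 0 0 0 0;0 0 0 0 0 0 0",
)

```text
time: 4.57
tool_pos: [0.4484, -0.3556, 0.1182]
ee_rot: [-0.201, 1.57, -0.845]
wrist_force: [-0.1, 1.0, 3.3]
width: 0.0576
```

Run:
```python
from h import *
st()
a=snapshot('scene')[:,:,::-1]; crop(a,290,190,100,100,7,'pics/a2.png')
```

```text
t 4.57 p [ 0.4484 -0.3556  0.1182] d [ 0. -0. -1.] jaw [ 0.799 -0.601  0.001] q [-0.77   0.18   1.479 -0.     1.482 -0.125] w 0.0576 F [-0.1  1.   3.3]
```

View pics/a2.png

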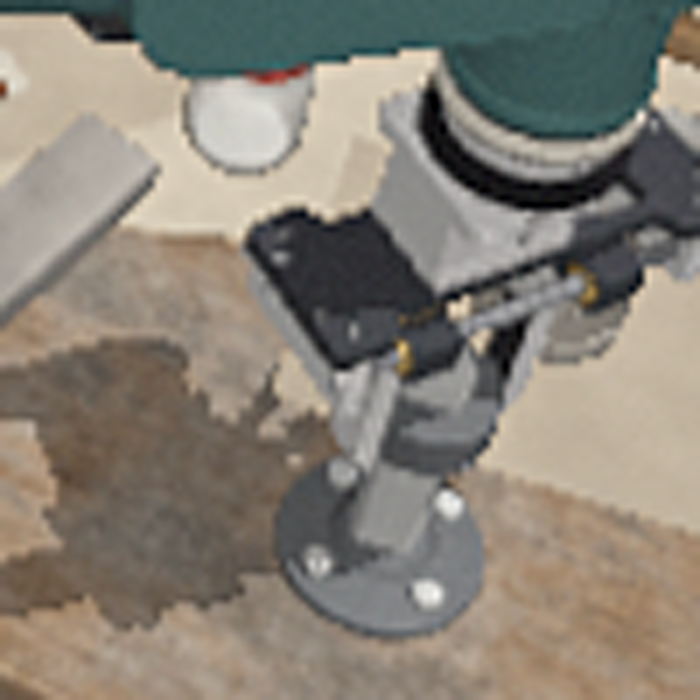

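Request:
step_arm(
  motion="0 0 0 0 -0.1 0 0;0 0 0 0 -0.1 0 0;0 0 0 0 -0.1 0 0;0 0 0 0 -0.1 0 0;0 0 0 0 -0.1 0 0;0 0 0 0 -0.1 0 0;0 0 0 0 -0.1 0 0;0 0 0 0 -0.1 0 0;0 0 0 0 -0.1 0 0;0 0 0 0 -0.1 0 0;0 0 0 0 -0.1 0 0;0 0 0 0 -0.1 0 0;0 0 0 0 -0.1 0 0;0 0 0 0 -0.1 0 0;0 0 0 0 -0.1 0 0;0 0 0 0 -0.1 0 0;0 0 0 0 -0.1 0 0;0 0 0 0 -0.1 0 0;0 0 0 0 -0.1 0 0;0 0 0 0 -0.1 0 0",
)

```text
time: 6.28
tool_pos: [0.4498, -0.355, 0.1182]
ee_rot: [-1.223, 1.567, 0.136]
wrist_force: [2.5, 2.5, 2.5]
width: 0.0572
```

Request:
step_arm(
  motion="0 0 0 0 0 0 0;0 0 0 0 0 0 0;0 0 0 0 0 0 0",
)

```text
time: 6.53
tool_pos: [0.4498, -0.3551, 0.1182]
ee_rot: [-1.289, 1.568, 0.065]
wrist_force: [4.4, 2.3, 3.7]
width: 0.0575
```

Run:
```python
from h import *
st()
a=snapshot('scene')[:,:,::-1];b=snapshot('top')[:,:,::-1]; cv2.imwrite('pics/a3.png',np.hstack([cv2.resize(a[190:290,290:390],None,fx=4,fy=4,interpolation=2),cv2.resize(b[160:260,310:410],None,fx=4,fy=4,interpolation=2)]))
```

```text
t 6.53 p [ 0.4498 -0.3551  0.1182] d [ 0.003  0.    -1.   ] jaw [0.215 0.977 0.001] q [-7.690e-01  1.800e-01  1.479e+00  2.000e-03  1.480e+00 -2.123e+00] w 0.0575 F [4.4 2.3 3.7]
```

View pics/a3.png

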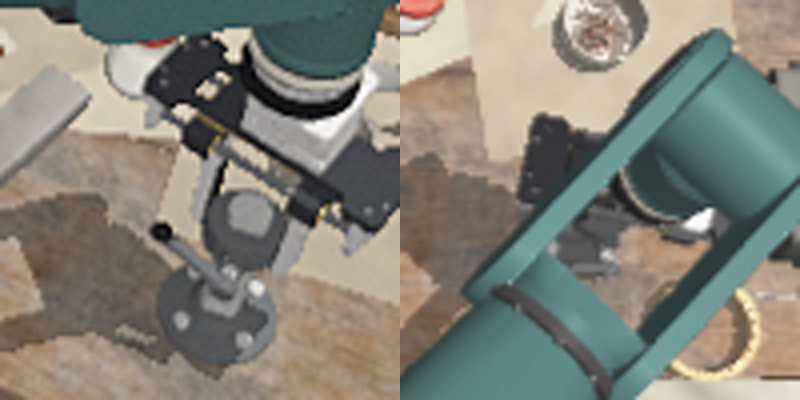

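Run:
```python
from h import *
a=snapshot('scene')[:,:,::-1]; cv2.imwrite('pics/raw_a4.png',a)
x,y,w,h=320,238,22,22; g=cv2.cvtColor(a,cv2.COLOR_BGR2GRAY)[y:y+h,x:x+w]
print(g[4:17,4:17]); wt=np.clip(70-g.astype(float),0,40); wt[14:]=0
ys,xs=np.mgrid[:h,:w]; u=((wt*xs).sum()/wt.sum()+x,(wt*ys).sum()/wt.sum()+y); print(u)
for z in(.1506,.152):
    P=ray('scene',*u,z)[:2]; d=P-[.4485,-.355]; print(P,np.hypot(*d),'s=',np.arctan2(d[1],d[0])%6.283+.764)
# same method on the initial image
b=cv2.imread('pics/raw_scene0.png',0); x,y,w,h=342,210,18,18; g=b[y:y+h,x:x+w]; wt=np.clip(70-g.astype(float),0,40); ys,xs=np.mgrid[:h,:w]
u=((wt*xs).sum()/wt.sum()+x,(wt*ys).sum()/wt.sum()+y)
for z in(.1506,.152):
    P=ray('scene',*u,z)[:2]; d=P-[.4485,-.355]; print(P,np.hypot(*d),'s0=',np.arctan2(d[1],d[0])%6.283+.764)
```

```text
[[133 142 143 147 150 145 178 181 181 179 179 178 183]
 [133 144 151 148 140 164 183 184 180 177 177 179 180]
 [130 145 151 150 145 176 191 190 183 179 179 176 178]
 [132 133 138 147 117 114 128 119 184 184 178 175 176]
 [142 131 140 114  56  14   8   0 111 184 180 176 176]
 [150 142 148  84  25  15  32  21   2 187 185 177 175]
 [159 161 155  97  31  26  39  27  11 136 150 180 182]
 [122 120 155 148  74  15  20  22  35  77  89 142 154]
 [ 96  92 149 158 143 111  77  40  93 112 114 119 126]
 [ 95 102 123 160 160 155 143 105  90 107 121 128 125]
 [ 91  98  99 119 118 158 163 152 115  91 104 119 126]
 [ 96  98  95  90  87 118 154 163 154 141  97 100 118]
 [105 104  96  98  91  87 112 161 166 163 145  97  97]]
(np.float64(331.4901234567901), np.float64(247.42592592592592))
[ 0.39488752 -0.31218347] 0.06861161161331578 s= 3.2316876354341577
[ 0.39389104 -0.31235151] 0.06928947785775381 s= 3.242557552994046
[ 0.51476455 -0.32393577] 0.07318453738543086 s0= 1.2023702157633243
[ 0.51356348 -0.32408376] 0.0720352049925467 s0= 1.2075872947816517
```

The screw now reads ~3.22–3.24 rad against the flat's ~3.24. I'll release, rise, and check with a clear view.

Request:
step_arm(
  motion="100 0 0 0 0 0 0;100 0 0 0 0 0 0;100 0 0 0 0 0 0;100 0 0 0 0 0 0;100 0 0 0 0 0 0;100 0 0 0 0 0 0;100 -3 0 0 0 0 0;100 -4 0 0 0 0 0;100 -4 0 0 0 0 0;100 0 0 -4 0 0 0;100 0 0 -4 0 0 0;100 0 0 -4 0 0 0;100 0 0 -4 0 0 0;100 0 0 -4 0 0 0;100 0 0 -4 0 0 0;100 0 0 0 0 0 0",
)

```text
time: 8.02
tool_pos: [0.3929, -0.5964, 0.2227]
ee_rot: [1.516, 1.566, 2.863]
wrist_force: [-1.6, 0.7, -1.0]
width: 0.0941
```

Run:
```python
from h import *
st()
a=snapshot('scene')[:,:,::-1];b=snapshot('top')[:,:,::-1];cv2.imwrite('pics/raw_scene5.png',a);cv2.imwrite('pics/raw_top5.png',b)
cv2.imwrite('pics/a5.png',np.hstack([cv2.resize(a[215:285,310:380],None,fx=5.6,fy=5.6,interpolation=2),cv2.resize(b[180:250,320:390],None,fx=5.6,fy=5.6,interpolation=2)]))
```

```text
t 8.02 p [ 0.3929 -0.5964  0.2227] d [-0.004  0.001 -1.   ] jaw [0.221 0.975 0.   ] q [-1.066  0.47   0.9   -0.003  1.775 -2.414] w 0.0941 F [-1.6  0.7 -1. ]
```

View pics/a5.png

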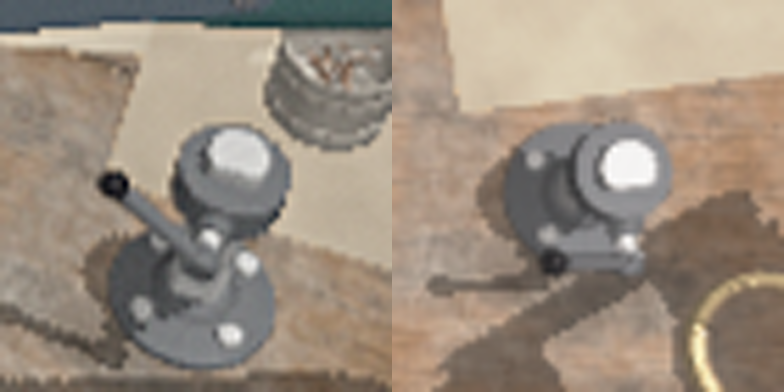

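Run:
```python
from h import *
from dfit import dfit
a=cv2.imread('pics/raw_scene5.png');b=cv2.imread('pics/raw_top5.png')
for thr in(155,165,175): r=dfit(a,'scene',(345,236,15,14),thr); print('S',r[0],r[0][2]%6.283)
for thr in(170,185,200): r=dfit(b,'top',(355,203,15,13),thr); print('T',r[0],r[0][2]%6.283)
def ball(im,x,y,w,h,mx=70):
    g=cv2.cvtColor(im,cv2.COLOR_BGR2GRAY)[y:y+h,x:x+w].astype(float); wt=np.clip(mx-g,0,40); ys,xs=np.mgrid[:h,:w]; return ((wt*xs).sum()/wt.sum()+x,(wt*ys).sum()/wt.sum()+y)
us=ball(a,325,242,12,12);ut=ball(b,343,221,12,11);print(us,ut,tri(us,ut))
for n,u,c in(('scene',us,(.4490,-.3553)),('top',ut,(.4475,-.3544))):
    P=ray(n,*u,.1506)[:2];d=P-c;print(n,P,np.hypot(*d),np.arctan2(d[1],d[0])%6.283+.764)
g=cv2.cvtColor(b,cv2.COLOR_BGR2GRAY); print(g[219:236,340:370])
```

```text
S [ 0.44853989 -0.35534945 -3.05866733  0.01609718] 3.2243326723138273
S [ 0.44876579 -0.35534208  3.25349766  0.01539997] 3.2534976638376722
S [ 0.44896902 -0.35533567  3.26841526  0.01477516] 3.268415261044024
T [ 0.44717473 -0.35465933  3.29901354  0.01632227] 3.2990135398732194
T [ 0.44736277 -0.35448274  3.28660948  0.01559026] 3.286609481588422
T [ 0.44747073 -0.35436803 -3.00627081  0.01485405] 3.2767291911288763
(np.float64(330.03709677419357), np.float64(247.69354838709677)) (np.float64(348.0296052631579), np.float64(226.6184210526316)) (array([ 0.39156084, -0.30739977,  0.14958023]), array([7.35397478e-06]))
scene [ 0.39208083 -0.30905159] 0.07333967699333335 3.223259338529412
top [ 0.39050596 -0.30548185] 0.07510862613727506 3.196298078315661
[[103  87  91  91  91  91  92  92  88  81  80  81  84  85 110 109  96  95
   83  93 104 117 133 128 127 154 166 166 132 120]
 [103  87  91  91  91  91 105 122 142 101  86  82  81  99 105 109 122 133
  105  93 108 126 138 127 121 149 154 124 108 102]
 [ 99  98  83  90  91  92 140 161 166 131  98  91 125 133 131 137 138 140
  107  95 11
[... 1089 characters left out ...]
111  96  96  96  94  94
   95  95  91  86  92  95  92 127 103  99  95  95]
 [ 89  87  83  89  94  98  99  94 134 143 116 110  98  91  91  91  88  88
   89  90  93  92  92  92 128 141 138 105  98 102]
 [129 127 118 126 132 146 145 142 113 106 104  99  94  89  90  89  89  90
   89  92  93  98 132 130 135 143 142 140 109 101]
 [137 134 132 138 135 142 148 115  98  96 103  95  95  91  89  86  90  95
   94  95  92 132 143 136 134 142 143 150 115 100]
 [148 149 146 141 134 109 106  97  94  92 100  98  96  94  90  88  88  93
   95 134 142 142 142 136 135 139 146 155 156 110]
 [156 162 164 120 105  97  97  98  97  98  99 101  97  95  96  94  90 130
  139 139 155 153 149 146 145 144 150 146 159 112]]
```

Run:
```python
from h import *
for s in(3.15,3.2,3.25,3.3):
    for n,c in(('top',(.4475,-.3544)),('scene',(.449,-.3553))):
        u=np.array([np.cos(s),np.sin(s)]);r=np.array([u[1],-u[0]])
        f=lambda l:proj(n,[*(np.array(c)+.053*u+.062*l*np.cos(.611)*r),.115+.062*l*np.sin(.611)]).round(2)
        print(s,n,'hub',f(0),'mid',f(.5),'.8',f(.8),'ball',f(1))
b=cv2.imread('pics/raw_top5.png',0).astype(float)
# bar edges subpixel at columns
for x in range(351,361):
    col=b[:,x]; print(x,[ (y,int(col[y])) for y in range(223,231)])
```

```text
3.15 top hub [360.82 226.46] mid [354.27 225.98] .8 [350.26 225.69] ball [347.55 225.49]
3.15 scene hub [344.33 260.92] mid [336.77 253.58] .8 [332.19 249.13] ball [329.13 246.16]
3.2 top hub [361.63 226.44] mid [355.12 226.36] .8 [351.13 226.31] ball [348.43 226.27]
3.2 scene hub [345.24 261.31] mid [337.53 254.3 ] .8 [332.85 250.06] ball [329.72 247.22]
3.25 top hub [362.44 226.38] mid [355.98 226.69] .8 [352.03 226.88] ball [349.35 227.01]
3.25 scene hub [346.17 261.66] mid [338.32 255.  ] .8 [333.57 250.97] ball [330.37 248.26]
3.3 top hub [363.25 226.28] mid [356.86 226.98] .8 [352.95 227.41] ball [350.3 227.7]
3.3 scene hub [347.12 261.97] mid [339.16 255.68] .8 [334.33 251.86] ball [331.09 249.29]
351 [(223, 141), (224, 140), (225, 107), (226, 79), (227, 88), (228, 96), (229, 133), (230, 145)]
352 [(223, 140), (224, 139), (225, 112), (226, 112), (227, 112), (228, 102), (229, 131), (230, 110)]
353 [(223, 140), (224, 140), (225, 112), (226, 117), (227, 115), (228, 103), (229, 102), (230, 96)]
354 [(223, 138), (224, 137), (225, 111), (226, 118), (227, 116), (228, 105), (229, 99), (230, 96)]
355 [(223, 140), (224, 139), (225, 112), (226, 118), (227, 117), (228, 110), (229, 100), (230, 95)]
356 [(223, 140), (224, 140), (225, 112), (226, 117), (227, 118), (228, 94), (229, 96), (230, 94)]
357 [(223, 139), (224, 139), (225, 112), (226, 118), (227, 118), (228, 90), (229, 95), (230, 93)]
358 [(223, 138), (224, 138), (225, 112), (226, 119), (227, 116), (228, 90), (229, 95), (230, 95)]
359 [(223, 121), (224, 136), (225, 100), (226, 116), (227, 117), (228, 84), (229, 96), (230, 95)]
360 [(223, 166), (224, 151), (225, 106), (226, 117), (227, 117), (228, 85), (229, 88), (230, 91)]
```

Best reading: screw ~3.22, flat ~3.25. I'll regrip and add +0.03 rad.

Run:
```python
from h import *
delta([.4490,-.3552,.2227],Rdz([0,0,-1],[.215,.977,0]))
```

```text
shift cm [ 0.3  -0.08 24.19] rotvec [-0.002  0.003 -0.002] | rows>= 5.8
```

Request:
step_arm(
  motion="100 0 0 4.03 0 0 0;100 0 0 4.03 0 0 0;100 0 0 4.03 0 0 0;100 0 0 4.03 0 0 0;100 0 0 4.03 0 0 0;100 0 0 4.03 0 0 0;100 0 0 0 0 0.003 0;100 3 0 0 0 0 0;100 4 0 0 0 0 0;100 2.5 0 0 0 0 0;100 1 0 0 0 0 0;100 0 0 0 0 0 0;0 0 0 0 0 0 0;0 0 0 0 0 0 0;0 0 0 0 0 0 0;0 0 0 0 0 0 0;0 0 0 0 0 0 0;0 0 0 0 0 0 0;0 0 0 0 0 0 0;0 0 0 0 0 0 0",
)

```text
time: 9.78
tool_pos: [0.4489, -0.3548, 0.1234]
ee_rot: [-2.832, 1.566, -1.477]
wrist_force: [-1.0, -1.6, 3.0]
width: 0.0575
```

```bash
python3 -c "
from h import *
st()"
```

```text
t 9.78 p [ 0.4489 -0.3548  0.1234] d [ 0.    -0.005 -1.   ] jaw [ 0.214  0.977 -0.004] q [-0.766  0.175  1.475 -0.003  1.488 -2.121] w 0.0575 F [-1.  -1.6  3. ]
```

Request:
step_arm(
  motion="0 0 0 0 -0.01 0 0;0 0 0 0 -0.01 0 0;0 0 0 0 -0.01 0 0;0 0 0 0 0 0 0;0 0 0 0 0 0 0",
)

```text
time: 10.2
tool_pos: [0.4489, -0.3548, 0.1234]
ee_rot: [-2.849, 1.566, -1.464]
wrist_force: [-1.3, -2.3, 6.5]
width: 0.0575
```

```bash
python3 -c "
from h import *
st()"
```

```text
t 10.2 p [ 0.4489 -0.3548  0.1234] d [ 0.001 -0.005 -1.   ] jaw [ 0.185  0.983 -0.005] q [-0.766  0.175  1.475 -0.003  1.488 -2.151] w 0.0575 F [-1.3 -2.3  6.5]
```

Request:
step_arm(
  motion="100 0 0 0 0 0 0;100 0 0 0 0 0 0;100 0 0 0 0 0 0;100 0 0 0 0 0 0;100 0 0 0 0 0 0;100 0 0 0 0 0 0;100 -3 0 0 0 0 0;100 -4 0 0 0 0 0;100 -4 0 0 0 0 0;0 0 0 0 0 0 0",
)

```text
time: 11.03
tool_pos: [0.4513, -0.3561, 0.2426]
ee_rot: [-2.284, 1.553, -0.899]
wrist_force: [0.8, -0.3, 1.9]
width: 0.0904
```

Run:
```python
from h import *
st();delta([.3905,-.312,.2227],Rdz([0,0,-1],[np.cos(.1),np.sin(.1),0]))
```

```text
t 11.03 p [ 0.4513 -0.3561  0.2426] d [ 0.011 -0.014 -1.   ] jaw [ 0.185  0.983 -0.012] q [-7.650e-01  1.270e-01  1.292e+00 -2.000e-03  1.705e+00 -2.151e+00] w 0.0904 F [ 0.8 -0.3  1.9]
shift cm [1.85 6.82 3.24] rotvec [ 1.285e+00 -1.000e-03  2.000e-02] | rows>= 10.3
```

Translating at height, then turning the tool with the jaws shut.

Request:
step_arm(
  motion="0 0 3.4 1.6 0 0 0.01;0 0 3.4 1.6 0 0 0.01;0 0 0 0 0.12 0 0;0 0 0 0 0.12 0 0;0 0 0 0 0.12 0 0;0 0 0 0 0.12 0 0;0 0 0 0 0.12 0 0;0 0 0 0 0.12 0 0;0 0 0 0 0.12 0 0;0 0 0 0 0.12 0 0;0 0 0 0 0.12 0 0;0 0 0 0 0.12 0 0;0 0 0 0 0.08 0 0;0 0 0 0 0 0 0",
)

```text
time: 12.2
tool_pos: [0.3878, -0.3097, 0.2325]
ee_rot: [2.991, 1.551, 3.095]
wrist_force: [0.1, 0.3, 0.0]
width: 0.0003
```

Run:
```python
from h import *
st();delta([.3905,-.312,.20],Rdz([0,0,-1],[np.cos(.1),np.sin(.1),0]))
a=snapshot('scene')[:,:,::-1];cv2.imwrite('pics/raw_a6.png',a); crop(a,290,190,100,100,7,'pics/a6.png')
us=(330.5,247.9)
x,y,w,h=325,242,12,12;g=cv2.cvtColor(a,cv2.COLOR_BGR2GRAY)[y:y+h,x:x+w].astype(float); wt=np.clip(70-g,0,40); ys,xs=np.mgrid[:h,:w];u=((wt*xs).sum()/wt.sum()+x,(wt*ys).sum()/wt.sum()+y)
P=ray('scene',*u,.1506)[:2];d=P-[.449,-.3553];print(u,P,np.hypot(*d),np.arctan2(d[1],d[0])%6.283+.764)
```

```text
t 12.2 p [ 0.3878 -0.3097  0.2325] d [-0.02   0.001 -1.   ] jaw [ 0.994  0.104 -0.02 ] q [-0.779 -0.022  1.468 -0.014  1.711 -0.885] w 0.0003 F [0.1 0.3 0. ]
shift cm [ 3.25 -0.27  0.31] rotvec [ 0.004 -0.02  -0.003] | rows>= 0.8
(np.float64(330.2592024539877), np.float64(248.11963190184048)) [ 0.39107971 -0.31010723] 0.07346527685170126 3.2430059602816446
```

View pics/a6.png

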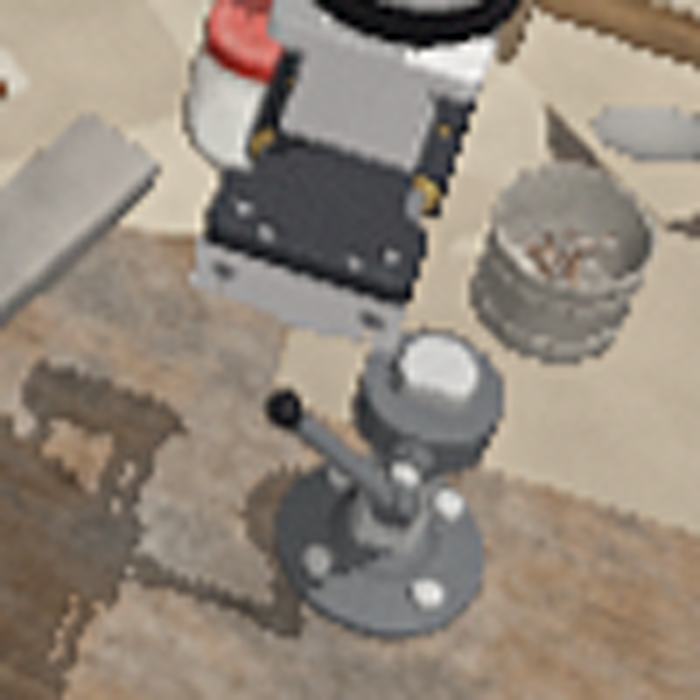

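Request:
step_arm(
  motion="0 0 -0.2 0.3 0 -0.02 0;0 2 0 0 0 0 0;0 2 0 0 0 0 0;0 1 0 0 0 0 0;0 1 0 0 0 0 0;0 1 0 0 0 0 0;0 1 0 0 0 0 0;0 1 0 0 0 0 0;0 1 0 0 0 0 0",
)

```text
time: 13.0
tool_pos: [0.3914, -0.3117, 0.1324]
ee_rot: [0.83, 1.569, 0.936]
wrist_force: [0.7, -0.7, 2.8]
width: 0.0004
```

Run:
```python
from h import *
st()
a=snapshot('scene')[:,:,::-1]; crop(a,290,190,100,100,7,'pics/a7.png')
```

```text
t 13.0 p [ 0.3914 -0.3117  0.1324] d [ 0.001  0.001 -1.   ] jaw [0.994 0.105 0.001] q [-7.870e-01  1.400e-02  1.631e+00  1.000e-03  1.497e+00 -8.920e-01] w 0.0004 F [ 0.7 -0.7  2.8]
```

View pics/a7.png

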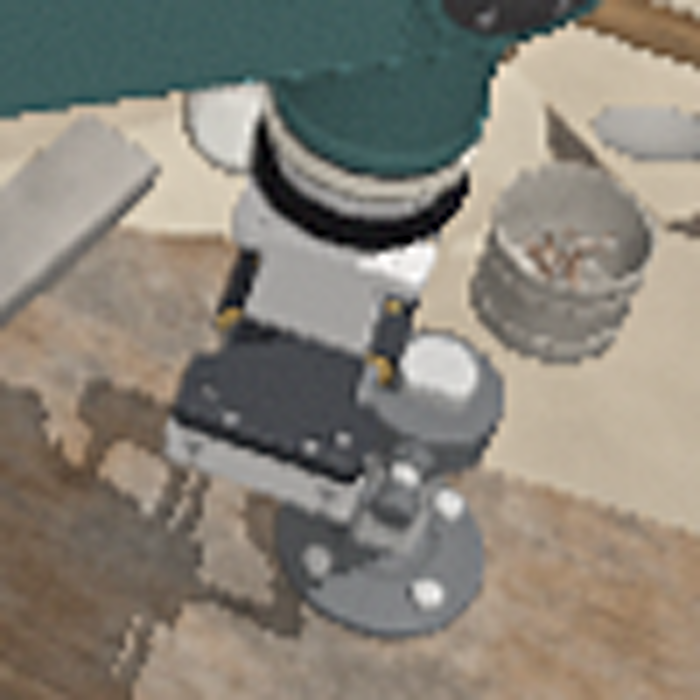

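Request:
step_arm(
  motion="0 0.8 0 0 0 0 0;0 0.8 0 0 0 0 0;0 0.8 0 0 0 0 0;0 0.4 0 0 0 0 0;0 0 0 0 0 0 0",
)

```text
time: 13.47
tool_pos: [0.3905, -0.3102, 0.103]
ee_rot: [1.824, 1.565, 1.929]
wrist_force: [0.9, 0.9, -0.8]
width: 0.0005
```

Request:
step_arm(
  motion="0 0.3 0 0 0 0 0;0 0 0 0 0 0 0",
)

```text
time: 13.63
tool_pos: [0.3908, -0.3108, 0.1011]
ee_rot: [1.703, 1.567, 1.808]
wrist_force: [-0.5, 0.2, 0.6]
width: 0.0003
```

Request:
step_arm(
  motion="0 0.3 0 0 0 0 0;0 0 0 0 0 0 0",
)

```text
time: 13.8
tool_pos: [0.3911, -0.311, 0.0986]
ee_rot: [1.485, 1.568, 1.59]
wrist_force: [0.3, 0.8, 2.4]
width: 0.0004
```

Request:
step_arm(
  motion="0 0.2 0 0 0 0 0;0 0 0 0 0 0 0",
)

```text
time: 13.97
tool_pos: [0.3913, -0.3112, 0.0979]
ee_rot: [1.143, 1.569, 1.248]
wrist_force: [-1.3, 2.0, 6.2]
width: 0.0002
```

Request:
step_arm(
  motion="0 0.2 0 0 0 0 0;0 0 0 0 0 0 0",
)

```text
time: 14.13
tool_pos: [0.3915, -0.3114, 0.0974]
ee_rot: [0.627, 1.569, 0.732]
wrist_force: [-2.3, 3.2, 11.0]
width: 0.0006
```

Request:
step_arm(
  motion="0 0.2 0 0 0 0 0;0 0 0 0 0 0 0",
)

```text
time: 14.3
tool_pos: [0.3917, -0.3116, 0.0969]
ee_rot: [0.137, 1.569, 0.242]
wrist_force: [-4.4, 4.7, 16.9]
width: 0.0009
```

The force climbs with hardly any motion, so the lever is on its stop. Backing off to check.

Request:
step_arm(
  motion="0 -3 0 0 0 0 0;0 -4 0 0 0 0 0;0 -4 0 0 0 0 0;0 -4 0 0 0 0 0;100 0 4 0 0 0 0;100 0 4 0 0 0 0;100 0 4 0 0 0 0;100 0 4 0 0 0 0;100 0 4 0 0 0 0;100 0 4 0 0 0 0;100 0 0 0 0 0 0",
)

```text
time: 15.22
tool_pos: [0.365, -0.0672, 0.2437]
ee_rot: [1.27, 1.565, 1.383]
wrist_force: [0.0, -0.2, 0.4]
width: 0.0436
```

Run:
```python
from h import *
st()
a=snapshot('scene')[:,:,::-1];b=snapshot('top')[:,:,::-1];cv2.imwrite('pics/raw_scene8.png',a);cv2.imwrite('pics/raw_top8.png',b)
cv2.imwrite('pics/a8.png',np.hstack([cv2.resize(a[215:285,310:380],None,fx=5.6,fy=5.6,interpolation=2),cv2.resize(b[180:250,320:390],None,fx=5.6,fy=5.6,interpolation=2)]))
cv2.imwrite('pics/a8f.png',cv2.resize(a,(800,600)))
```

```text
t 15.22 p [ 0.365  -0.0672  0.2437] d [ 0.001  0.006 -1.   ] jaw [0.994 0.113 0.002] q [-0.34  -0.324  1.702  0.006  1.765 -0.453] w 0.0436 F [ 0.  -0.2  0.4]
```

View pics/a8.png

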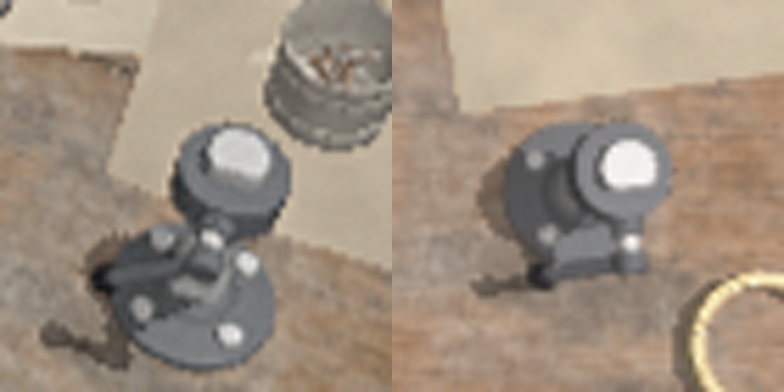

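View pics/a8f.png

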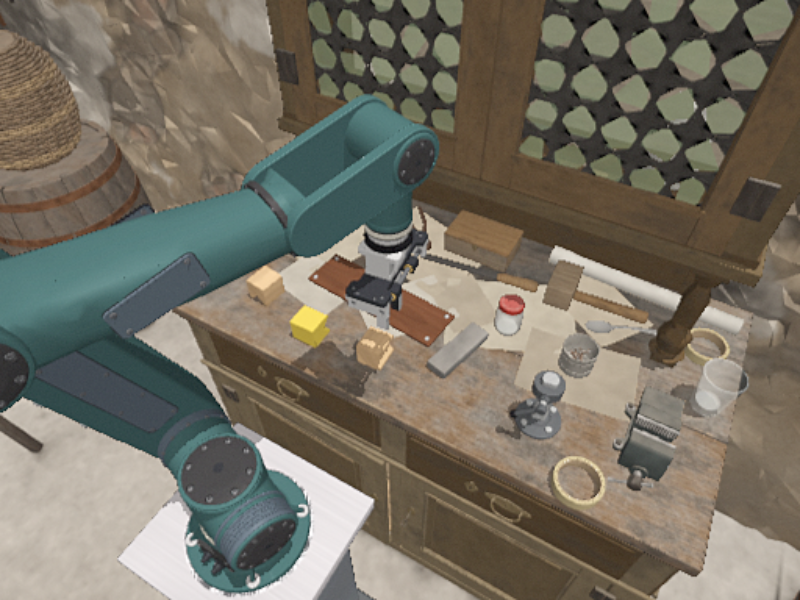

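Run:
```python
from h import *
print(tri((327.9,264.5),(346.4,229.5)), 'want z .071')
a=cv2.imread('pics/raw_scene8.png',0);b=cv2.imread('pics/raw_top8.png',0)
D=[([1.072,.088,1.372,0,1.684,-.103],[.2118,.5071,.2234]),([-.768,.135,1.32,0,1.688,-.141],[.4479,-.3539,.2237]),([-.77,.18,1.479,0,1.482,-.125],[.4484,-.3556,.1182]),([-1.066,.47,.9,0,1.775,-2.414],[.3929,-.5964,.2227]),([-.787,.014,1.631,0,1.497,-.892],[.3914,-.3117,.1324]),([-.34,-.324,1.702,0,1.765,-.453],[.365,-.0672,.2437]),([-.765,.127,1.292,0,1.705,-2.151],[.4513,-.3561,.2426])]
A=[];y=[]
for q,p in D:
    c,s=np.cos(q[0]),np.sin(q[0]); rho=c*p[0]+s*p[1]; lat=-s*p[0]+c*p[1]; S=q[1]+q[2]; T=S+q[4]
    print('lat',lat.round(4),'T',round(T,3))
    A.append([1,0,np.sin(q[1]),np.sin(S),np.sin(T)]);y.append(rho)
    A.append([0,1,np.cos(q[1]),np.cos(S),0*np.cos(T)]);y.append(p[2])
s=np.linalg.lstsq(np.array(A)[:,:4],np.array(y),rcond=None);print(s[0],s[1])
```

```text
(array([ 0.38732172, -0.31617082,  0.07638413]), array([1.30092574e-07])) want z .071
lat 0.0566 T 3.144
lat 0.0566 T 3.143
lat 0.0569 T 3.141
lat 0.0555 T 3.145
lat 0.0572 T 3.142
lat 0.0584 T 3.143
lat 0.0557 T 3.124
[ 0.00814417 -0.27756193  0.44778837  0.50096434] [0.00095041]
```

Run:
```python
from h import *
D=[([1.072,.088,1.372,0,1.684,-.103],[.2118,.5071,.2234]),([-.768,.135,1.32,0,1.688,-.141],[.4479,-.3539,.2237]),([-.77,.18,1.479,0,1.482,-.125],[.4484,-.3556,.1182]),([-1.066,.47,.9,0,1.775,-2.414],[.3929,-.5964,.2227]),([-.787,.014,1.631,0,1.497,-.892],[.3914,-.3117,.1324]),([-.34,-.324,1.702,0,1.765,-.453],[.365,-.0672,.2437]),([-.765,.127,1.292,0,1.705,-2.151],[.4513,-.3561,.2426])]
A=[];y=[]
for q,p in D:
    c,s=np.cos(q[0]),np.sin(q[0]); rho=c*p[0]+s*p[1]; S=q[1]+q[2]; T=S+q[4]
    A.append([1,0,np.sin(q[1]),np.sin(S),np.cos(S),np.sin(T)]);y.append(rho)
    A.append([0,1,np.cos(q[1]),np.cos(S),-np.sin(S),0*np.cos(T)]);y.append(p[2])
A=np.array(A)
for cols in([0,1,2,3,4],[0,1,2,3,4,5],[1,2,3,4]):
    s=np.linalg.lstsq(A[:,cols],np.array(y),rcond=None);print(s[0].round(4),s[1],(A[:,cols]@s[0]-y).round(4))
```

```text
[-0.0011 -0.1765  0.4488  0.5011  0.1031] [3.65737879e-05] [ 0.0012  0.0001  0.001   0.     -0.0001  0.      0.0018 -0.0001  0.0003
 -0.0001  0.0012  0.0001 -0.0054 -0.    ]
[-0.0013 -0.1783  0.4488  0.5011  0.1013  0.3394] [6.51123012e-08] [-0.0001  0.0001  0.      0.      0.      0.     -0.     -0.0001 -0.
 -0.0001  0.      0.0001 -0.     -0.    ]
[-0.1764  0.4487  0.5001  0.103 ] [3.66682057e-05] [ 0.0012  0.0001  0.001  -0.     -0.      0.0002  0.0018 -0.0002  0.0003
  0.0001  0.0012 -0.     -0.0054 -0.0001]
```

The lever ball reads z≈0.076 by hand-picked pixels (expected 0.071), and the force confirmed the stop. Next I'll build an arm model from the logged poses and plan the turning over of the rests.

```bash
cat > arm.py <<'E'
from h import *
from scipy.optimize import least_squares
LO=np.array([-3.1,-.76,.27,-1.08,.17,-2.57]);HI=np.array([3.1,2.03,2.55,4.22,2.65,2.57])
def rot(a,t): return Ro.from_rotvec(np.array(a)*t).as_matrix()
X,Y,Z=np.eye(3)
def fk(q):
    R=rot(Z,q[0]); p=np.array([0,0,.1615])+R@np.array([-.0013,.0566,0])
    R=R@rot(Y,q[1]); p=p+R@(Z*.4488)
    R=R@rot(Y,q[2]); p=p+R@(Z*.5011)+R@(X*.1013)
    R=R@rot(Z,q[3])@rot(Y,q[4]); p=p+R@(Z*.3394)
    R=R@rot(Z,q[5])   # tool x = R Z ; jaw at q6=0,down = radial
    d=R[:,2]; 
    return p,R@np.array([[0,0,-1],[0,1,0],[1,0,0.]]).T if False else (p,R)[1]
def tool(q):
    p,R=fk(q); d=R[:,2]; j=-R[:,0]; return p,np.column_stack([d,np.cross(j,d),j])
def ik(p,R,q0):
    def f(q):
        pp,RR=tool(q); return np.r_[(pp-p)*5,Ro.from_matrix(RR.T@R).as_rotvec()]
    s=least_squares(f,np.clip(q0,LO+.01,HI-.01),bounds=(LO,HI)); return s.x,np.abs(s.fun).max()
E
python3 - <<'E'
from arm import *
p,R,o=pose();print(p,R.round(3));pp,RR=tool(o['joint_positions']);print(pp,RR.round(3))
for psi in range(-75,91,15):
    a=np.radians(psi); d=[0,np.sin(a),-np.cos(a)]
    out=[]
    for x,y in((.38,.0),(.42,.0),(.42,.2)):
        best=None
        for js in(1,-1):
            for q0 in([np.arctan2(y,x),0,1.7,.3,1.6,0],[0,0,1.7,-.7,1.6,0.5],[0,.3,1.7,.8,1.6,-.5],[0,.3,1.7,1.5,1.6,-.5]):
                q,e=ik(np.array([x,y,.03]),Rdz(d,[js,0,0]),np.array(q0))
                if best is None or e<best[1]-1e-4: best=(q,e,js)
        out.append((best[0].round(2).tolist(),round(best[1],3),best[2]))
    print(psi,*out,sep='\n   ')
E
```

```text
[ 0.36582179 -0.07182614  0.24343009] [[ 0.001 -0.108  0.994]
 [ 0.002  0.994  0.108]
 [-1.     0.002  0.001]]
[ 0.36597002 -0.07186397  0.24403378] [[ 0.001 -0.108  0.994]
 [ 0.002  0.994  0.108]
 [-1.     0.002  0.001]]
-75
   ([0.6, 0.53, 1.85, -0.95, 1.76, 0.95], np.float64(0.0), 1)
   ([0.56, 0.57, 1.77, -0.99, 1.76, 0.9], np.float64(0.0), 1)
   ([0.81, 0.78, 1.39, -0.83, 2.02, 0.89], np.float64(0.0), 1)
-60
   ([0.54, 0.33, 1.9, -0.84, 1.62, 0.82], np.float64(0.0), 1)
   ([0.5, 0.38, 1.82, -0.86, 1.61, 0.78], np.float64(0.0), 1)
   ([0.78, 0.61, 1.46, -0.7, 1.87, 0.86], np.float64(0.0), 1)
-45
   ([0.44, 0.14, 1.95, -0.7, 1.48, 0.66], np.float64(0.0), 1)
   ([0.4, 0.21, 1.87, -0.71, 1.47, 0.63], np.float64(0.0), 1)
   ([0.72, 0.44, 1.55, -0.57, 1.7, 0.8], np.float64(0.0), 1)
-30
   ([0.28, -0.02, 1.99, -0.51, 1.37, 0.44], np.float64(0.0), 1)
   ([0.26, 0.06, 1.9, -0.52, 1.36, 0.42], np.float64(0.0), 1)
   ([0.62, 0.28, 1.65, -0.42, 1.54, 0.7], np.float64(0.0), 1)
-15
   ([0.08, -0.13, 2.01, -0.27, 1.29, 0.16], np.float64(0.0), 1)
   ([0.07, -0.04, 1.93, -0.27, 1.28, 0.16], np.f
[... 738 characters left out ...]
.64, 0.21, 1.87, 0.61, 1.6, -0.79], np.float64(0.0), 1)
   ([-0.23, 0.08, 2.01, 0.78, 1.35, -0.53], np.float64(0.0), 1)
60
   ([-0.78, 0.33, 1.9, 0.68, 1.75, -0.96], np.float64(0.0), 1)
   ([-0.72, 0.38, 1.82, 0.72, 1.74, -0.91], np.float64(0.0), 1)
   ([-0.35, 0.24, 2.02, 0.95, 1.48, -0.76], np.float64(0.0), 1)
75
   ([-0.82, 0.53, 1.85, 0.76, 1.88, -1.05], np.float64(0.0), 1)
   ([-0.77, 0.57, 1.77, 0.82, 1.88, -1.0], np.float64(0.0), 1)
   ([-0.42, 0.44, 2.0, 1.08, 1.63, -0.94], np.float64(0.0), 1)
90
   ([-0.84, 0.73, 1.79, 0.83, 2.02, -1.13], np.float64(0.0), 1)
   ([-0.78, 0.76, 1.72, 0.9, 2.02, -1.06], np.float64(0.0), 1)
   ([-0.45, 0.67, 1.95, 1.18, 1.79, -1.09], np.float64(0.0), 1)
```

```bash
cat > rest.py <<'E'
from h import *
def wood(im,n,box,z,off=(0,0),vmin=200):
    x,y,w,h=box; sub=cv2.resize(im[y:y+h,x:x+w],None,fx=4,fy=4,interpolation=cv2.INTER_LINEAR); hsv=cv2.cvtColor(sub,cv2.COLOR_BGR2HSV)
    m=((hsv[...,0]>8)&(hsv[...,0]<24)&(hsv[...,1]>55)&(hsv[...,1]<170)&(hsv[...,2]>vmin)).astype(np.uint8)
    m=cv2.morphologyEx(m,cv2.MORPH_OPEN,np.ones((5,5)))
    out=[]
    for c in cv2.findContours(m,0,1)[0]:
        if cv2.contourArea(c)<1500: continue
        P=np.array([ray(n,(a+.5)/4-.5+x,(b+.5)/4-.5+y,z)[:2] for a,b in c[:,0]],np.float32)
        out.append((cv2.minAreaRect(P),c[:,0].mean(0)/4+[x,y]))
    return out
E
python3 - <<'E'
from rest import *
t=cv2.imread('pics/raw_top0.png')
for v in(200,215): print(v,*wood(t,'top',(130,185,150,60),.056,vmin=v),sep='\n')
b=snapshot('top')[:,:,::-1];a=snapshot('scene')[:,:,::-1]; cv2.imwrite('pics/raw_top9.png',b)
print('now',*wood(b,'top',(130,185,150,60),.056,vmin=200),sep='\n')
cv2.imwrite('pics/t9.png',cv2.resize(b[150:260,120:320],None,fx=4,fy=4,interpolation=2))
for nm,px in(('whet',(305,170)),):pass
E
```

```text
200
(((0.4215163588523865, 0.007285034283995628), (0.06297671794891357, 0.05697143077850342), 0.617369532585144), array([250.49022801, 220.02035831]))
(((0.45395153760910034, 0.3409769535064697), (0.03108825720846653, 0.06297960877418518), 82.40048217773438), array([151.78214286, 208.41071429]))
215
(((0.4211101531982422, 0.007141793146729469), (0.061816468834877014, 0.054303281009197235), 2.1362431049346924), array([250.46644295, 219.93204698]))
(((0.453992635011673, 0.34256914258003235), (0.027963386848568916, 0.06138229742646217), 86.36404418945312), array([151.62307692, 208.74102564]))
now
(((0.45391348004341125, 0.3424140214920044), (0.029574699699878693, 0.06306547671556473), 81.71112060546875), array([151.45070423, 208.30633803]))
```

View pics/t9.png

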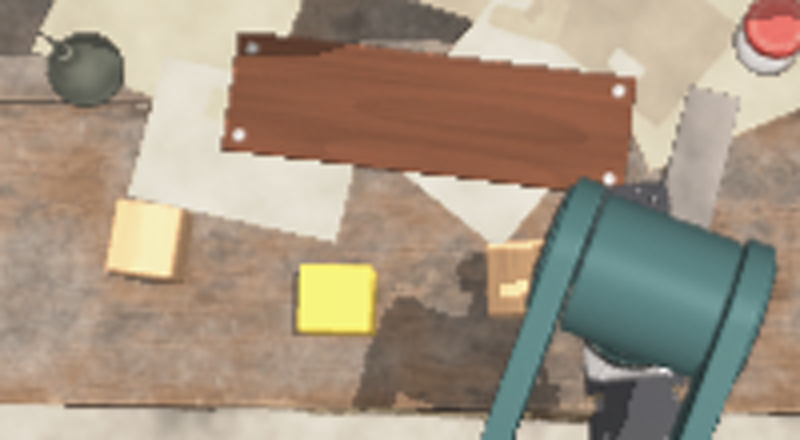

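Run:
```python
from arm import *
C=np.array([[118,198],[183,203],[172,280],[106,272]])/4+[120,150]
P=np.array([ray('top',a-.4,b-.4,.056)[:2] for a,b in C]);print(P.round(4),P.mean(0))
print('edges',np.hypot(*(P[1]-P[0])),np.hypot(*(P[3]-P[0])),'yaw of -> away',np.arctan2(*(P[0]-P[3])[::-1]),np.arctan2(*(P[1]-P[2])[::-1]))
Yc=np.array([[298,264],[376,264],[375,334],[295,334]])/4+[120,150]
print('yellow',np.array([ray('top',a,b,.056)[:2] for a,b in Yc]).mean(0))
W=np.array([[690,85],[740,95],[710,215],[665,200]])/4+[120,150];print('whet',[ray('top',a,b,.024)[:2].round(3) for a,b in W])
a=np.pi/4;R=Rdz([-.02*np.sin(a),np.sin(a),-np.cos(a)],[1,.02,0])
st();delta([.4213,-.060,.10],R)
```

```text
[[0.4855 0.3513]
 [0.4818 0.2958]
 [0.4158 0.3021]
 [0.422  0.3582]] [0.45126217 0.32687725]
edges 0.055641585127337516 0.06380010139114144 yaw of -> away -0.10818143422069655 -0.0954902300474492
yellow [0.39993696 0.16159142]
whet [array([ 0.595, -0.141]), array([ 0.587, -0.185]), array([ 0.479, -0.158]), array([ 0.492, -0.119])]
t 15.42 p [ 0.366  -0.0735  0.2432] d [-0.001  0.002 -1.   ] jaw [ 0.995  0.104 -0.   ] q [-0.352 -0.318  1.699  0.002  1.763 -0.456] w 0.0599 F [ 0.5 -0.4 -0.3]
shift cm [14.32  0.74  5.65] rotvec [ 0.08  -0.033  0.783] | rows>= 6.3
```

Request:
step_arm(
  motion="100 2 0.7 2.8 0 0 0;100 2 0 2.8 0 0 0;100 0 0 0 0.011 -0.005 0.112;100 0 0 0 0.011 -0.005 0.112;100 0 0 0 0.011 -0.005 0.112;100 0 0 0 0.011 -0.005 0.112;100 0 0 0 0.011 -0.005 0.112;100 0 0 0 0.011 -0.005 0.112;100 0 0 0 0.011 -0.005 0.112;100 0 0 0 0 0 0",
)

```text
time: 16.25
tool_pos: [0.42, -0.0637, 0.1993]
ee_rot: [1.578, 0.776, 1.589]
wrist_force: [-0.3, -0.3, -1.0]
width: 0.0939
```

Run:
```python
from arm import *
from rest import wood
a=np.pi/4;R=Rdz([-.02*np.sin(a),np.sin(a),-np.cos(a)],[1,.02,0])
st();delta([.4213,-.060,.10],R);delta([.4213,.0112,.0285],R)
s=snapshot('scene')[:,:,::-1];crop(s,170,130,130,120,6,'pics/a10.png')
t=snapshot('top')[:,:,::-1];print(*wood(t,'top',(130,185,150,60),.056,vmin=200),sep='\n')
```

```text
t 16.25 p [ 0.42   -0.0637  0.1993] d [-0.013  0.713 -0.701] jaw [ 1.     0.014 -0.005] q [-0.725  0.079  1.629  0.604  1.963 -0.654] w 0.0939 F [-0.3 -0.3 -1. ]
shift cm [ 7.22 -6.83  0.18] rotvec [-0.008  0.001 -0.009] | rows>= 2.4
shift cm [17.31 -6.94  0.32] rotvec [-0.008  0.001 -0.009] | rows>= 4.5
```

View pics/a10.png

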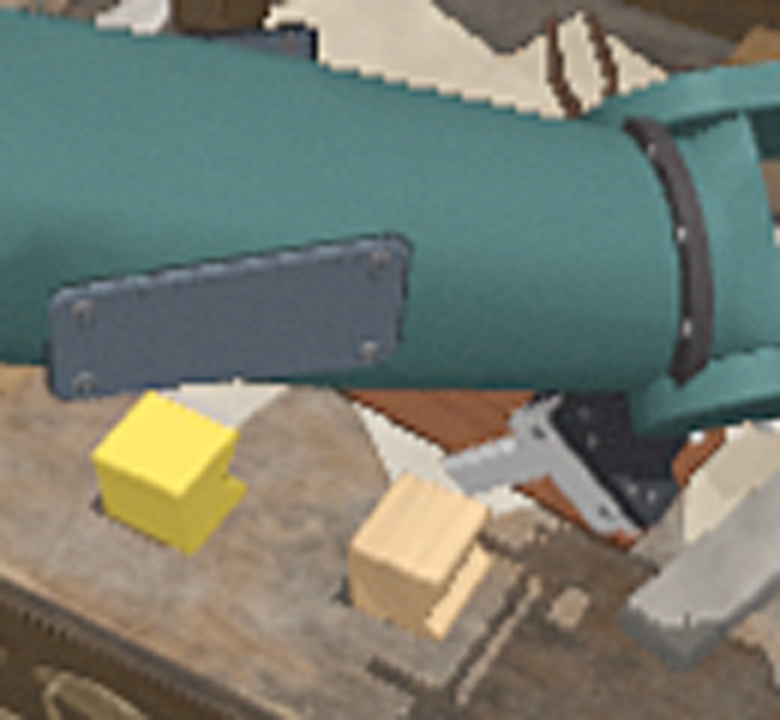

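Request:
step_arm(
  motion="100 0 -3.4 0.1 -0.008 0 -0.009;100 0 -3.4 0.1 0 0 0;100 4 0 0 0 0 0;100 4 0 0 0 0 0;100 3 0 0 0 0 0;100 0 0 0 0 0 0",
)

```text
time: 16.85
tool_pos: [0.4197, -0.0266, 0.0743]
ee_rot: [1.568, 0.79, 1.601]
wrist_force: [-0.4, -0.1, 0.3]
width: 0.0939
```

Run:
```python
from arm import *
a=np.pi/4;R=Rdz([-.02*np.sin(a),np.sin(a),-np.cos(a)],[1,.02,0])
st();delta([.4213,.0112,.0285],R)
s=snapshot('scene')[:,:,::-1];crop(s,190,160,110,90,7,'pics/a11.png')
```

```text
t 16.85 p [ 0.4197 -0.0266  0.0743] d [-0.021  0.704 -0.71 ] jaw [0.999 0.032 0.002] q [-0.661  0.166  1.801  0.58   1.711 -0.773] w 0.0939 F [-0.4 -0.1  0.3]
shift cm [ 5.91 -0.54  0.27] rotvec [ 0.01  -0.007  0.004] | rows>= 1.4
```

View pics/a11.png

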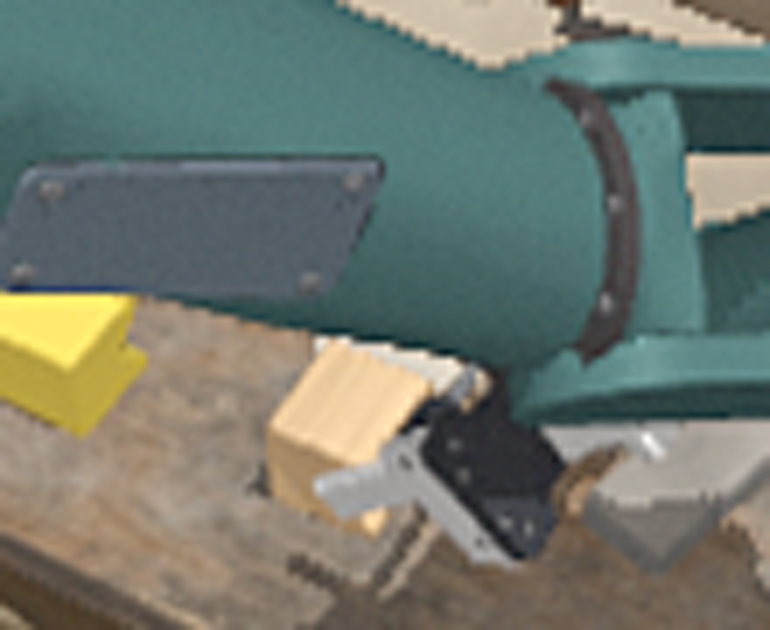

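Request:
step_arm(
  motion="100 3 -0.5 0.25 0.01 -0.007 0;100 2 0 0 0 0 0;100 0.9 0 0 0 0 0;100 0 0 0 0 0 0;0 0 0 0 0 0 0;0 0 0 0 0 0 0;0 0 0 0 0 0 0;0 0 0 0 0 0 0;0 0 0 0 0 0 0;0 0 0 0 0 0 0;0 0 0 0 0 0 0",
)

```text
time: 17.82
tool_pos: [0.4248, 0.0069, 0.032]
ee_rot: [1.562, 0.792, 1.581]
wrist_force: [-1.6, -2.0, 3.7]
width: 0.0598
```

Run:
```python
from arm import *
p,R,o=pose();st();delta(p+[0,0,.06],R)
a=-np.pi/4;R2=Rdz([0,np.sin(a),-np.cos(a)],[1,.0,0]);delta(p+[0,0,.06],R2)
s=snapshot('scene')[:,:,::-1];crop(s,190,160,110,90,7,'pics/a12.png')
```

```text
t 17.82 p [0.4248 0.0069 0.032 ] d [-0.007  0.702 -0.712] jaw [1.    0.016 0.006] q [-0.604  0.195  1.868  0.611  1.591 -0.775] w 0.0598 F [-1.6 -2.   3.7]
shift cm [-4.27  4.21  0.04] rotvec [0. 0. 0.] | rows>= 1.4
shift cm [-4.27  4.21  0.04] rotvec [ 0.018  0.007 -1.564] | rows>= 12.5
```

View pics/a12.png

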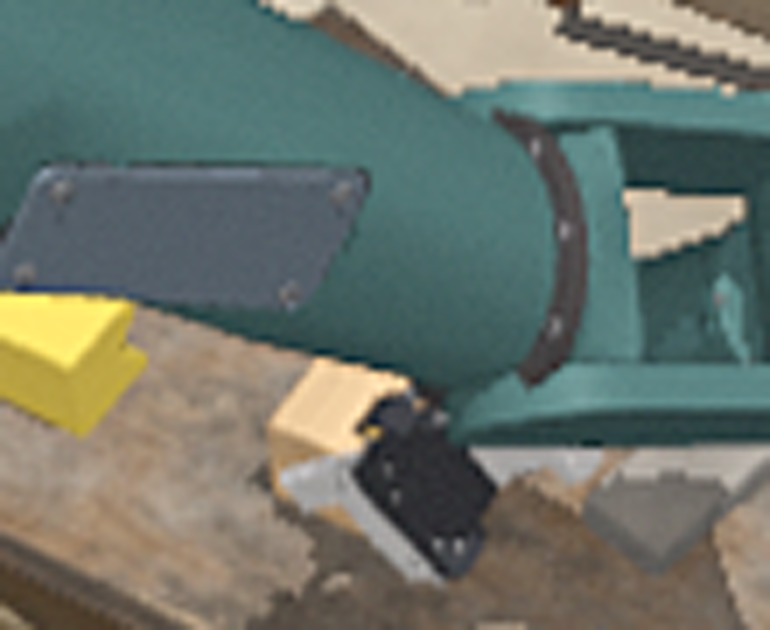

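Request:
step_arm(
  motion="0 -1.4 1.4 0 0 0 0;0 -1.9 1.9 0 0 0 0;0 -2.4 2.3 0 0 0 0;0 0 0 0 0 0 -0.12;0 0 0 0 0 0 -0.12;0 0 0 0 0 0 -0.12;0 0 0 0 0 0 -0.12;0 0 0 0 0 0 -0.12;0 0 0 0 0 0 -0.12;0 0 0 0 0 0 -0.12;0 0 0 0 0 0 -0.12;0 0 0 0 0 0 -0.12;0 0 0 0 0 0 -0.12;0 0 0 0 0 0 -0.12;0 0 0 0 0 0 -0.12;0 0 0 0 0 0 -0.12;0 0 0 0 0 0 0;0 0 0 0 0 0 0",
)

```text
time: 19.37
tool_pos: [0.4235, 0.0081, 0.1095]
ee_rot: [-1.569, 0.791, -1.55]
wrist_force: [-0.0, -0.5, -1.1]
width: 0.06
```

Run:
```python
from arm import *
p,R,o=pose();st()
a=-np.pi/4;R2=Rdz([0.02*.7,np.sin(a),-np.cos(a)],[1,.02,0]);delta([.4248,.005,.0295],R2)
s=snapshot('scene')[:,:,::-1];crop(s,190,130,110,110,7,'pics/a13.png')
```

```text
t 19.37 p [0.4235 0.0081 0.1095] d [ 0.014 -0.703 -0.711] jaw [1.    0.019 0.001] q [ 0.405  0.086  1.81  -0.71   1.595  0.5  ] w 0.06 F [-0.  -0.5 -1.1]
shift cm [5.9  5.4  0.12] rotvec [-0.002  0.    -0.005] | rows>= 1.9
```

View pics/a13.png

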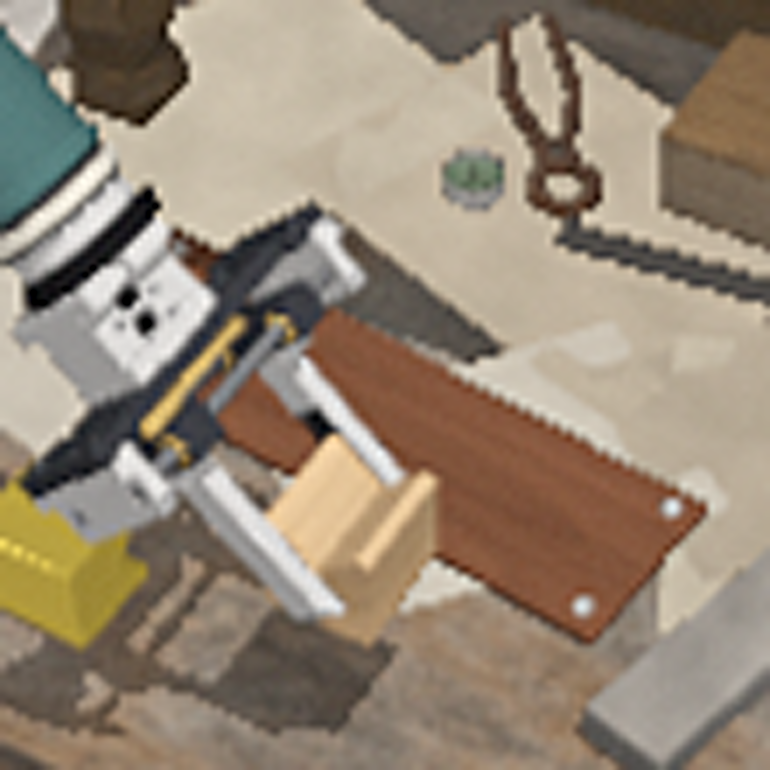

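Run:
```python
from arm import *
p,R,o=pose();b=np.array([.108,.994,0])
c=np.array([.571,.09,0])
for lean in(30,45,60,-30,-45):
  a=np.radians(lean); f=np.array([.994,-.108,0]); d=f*np.sin(a)-Z*np.cos(a)
  for k in(-.06,.06):
    for js in(1,-1):
      bb=min((ik(c+k*b+Z*.037,Rdz(d,js*b),np.array(q0)) for q0 in(o['joint_positions'],[.1,0,1.6,0,1,1.5],[.1,0,1.6,0,1,-1.5],[.1,0,1.6,3.1,1,1.5])),key=lambda r:r[1])
      print(lean,k,js,bb[0].round(2),round(bb[1],3))
```

```text
30 -0.06 1 [-0.02 -0.07  2.02 -0.07  0.67 -1.44] 0.0
30 -0.06 -1 [-0.02 -0.07  2.02 -0.07  0.67  1.7 ] 0.0
30 0.06 1 [ 0.26  0.03  1.92 -0.28  0.72 -1.04] 0.0
30 0.06 -1 [ 0.26  0.03  1.92 -0.28  0.72  2.11] 0.0
45 -0.06 1 [-0.   -0.14  2.21 -0.26  0.3  -1.25] 0.0
45 -0.06 -1 [-0.   -0.14  2.21 -0.26  0.3   1.9 ] 0.0
45 0.06 1 [ 0.33 -0.02  2.1  -0.78  0.44 -0.52] 0.0
45 0.06 -1 [ 0.32 -0.02  2.1  -0.74  0.44  2.57] 0.008
60 -0.06 1 [ 0.02 -0.09  2.37  3.71  0.21  1.08] 0.0
60 -0.06 -1 [ 0.02 -0.09  2.37  3.71  0.21 -2.06] 0.0
60 0.06 1 [0.37 0.06 2.27 4.22 0.44 0.77] 0.035
60 0.06 -1 [ 0.37  0.06  2.27  4.22  0.44 -2.37] 0.035
-30 -0.06 1 [-0.06  0.62  1.15  0.03  1.9  -1.52] 0.0
-30 -0.06 -1 [-0.06  0.62  1.15  0.03  1.9   1.62] 0.0
-30 0.06 1 [ 0.1   0.67  1.06  0.11  1.92 -1.35] 0.0
-30 0.06 -1 [0.1  0.67 1.06 0.11 1.92 1.79] 0.0
-45 -0.06 1 [-0.07  0.82  0.93  0.04  2.17 -1.52] 0.0
-45 -0.06 -1 [-0.07  0.82  0.93  0.04  2.17  1.62] 0.0
-45 0.06 1 [ 0.08  0.87  0.84  0.17  2.19 -1.34] 0.0
-45 0.06 -1 [0.08 0.87 0.84 0.17 2.19 1.8 ] 0.0
```

Run:
```python
from arm import *
a=-np.pi/4;R2=Rdz([0.02*.7,np.sin(a),-np.cos(a)],[1,.02,0]);delta([.4248,-.04,.10],R2);delta([.4248,-.04,.030],R2)
```

```text
shift cm [ 4.1  -2.62 -0.01] rotvec [-0.005  0.001 -0.006] | rows>= 1.2
shift cm [ 9.08  2.3  -0.04] rotvec [-0.005  0.001 -0.006] | rows>= 2.2
```

Request:
step_arm(
  motion="0 2 -1.3 0 0 0 0;0 2.1 -1.3 0 0 0 0;0 1.6 1.6 0 0 0 0;0 1.6 1.6 0 0 0 0;0 1 1 0 0 0 0;0 0.7 0.6 0 0 0 0;0 0 0 0 0 0 0;0 0 0 0 0 0 0",
)

```text
time: 20.08
tool_pos: [0.4259, -0.041, 0.0327]
ee_rot: [-1.561, 0.789, -1.548]
wrist_force: [-0.0, 1.2, -0.7]
width: 0.0601
```

Run:
```python
from arm import *
p,R,o=pose();st()
s=snapshot('scene')[:,:,::-1];crop(s,190,130,110,110,7,'pics/a14.png')
```

```text
t 20.08 p [ 0.4259 -0.041   0.0327] d [ 0.016 -0.704 -0.71 ] jaw [1.    0.016 0.007] q [ 0.306  0.154  1.917 -0.756  1.403  0.556] w 0.0601 F [-0.   1.2 -0.7]
```

View pics/a14.png

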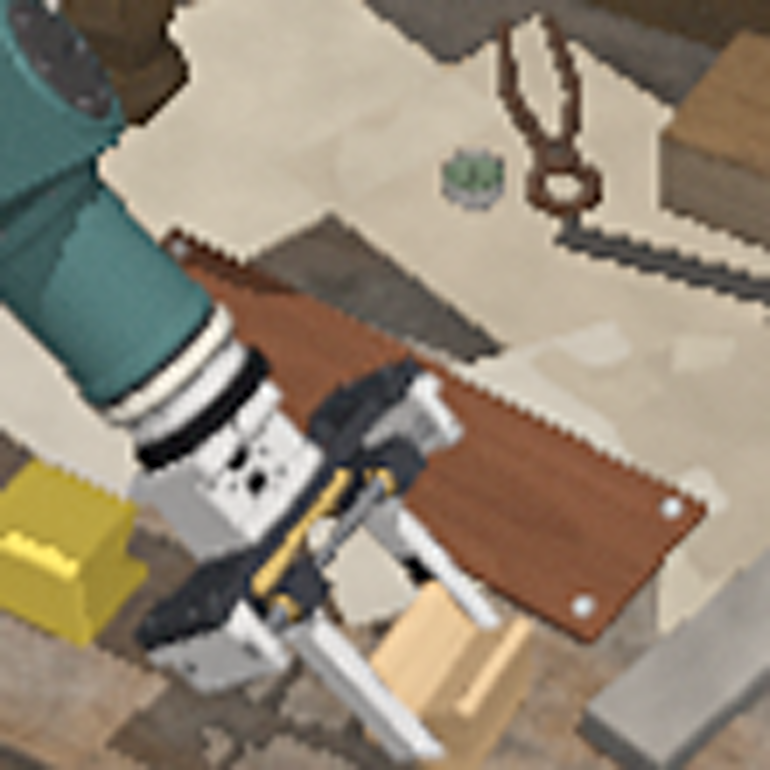

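Request:
step_arm(
  motion="0 0.14 0.14 0 0 0 0;0 0 0 0 0 0 0",
)

```text
time: 20.3
tool_pos: [0.4262, -0.0403, 0.0308]
ee_rot: [-1.56, 0.79, -1.546]
wrist_force: [-0.3, -0.5, -1.7]
width: 0.0597
```

Request:
step_arm(
  motion="0 0.14 0.14 0 0 0 0;0 0 0 0 0 0 0",
)

```text
time: 20.47
tool_pos: [0.4257, -0.0405, 0.0282]
ee_rot: [-1.562, 0.79, -1.548]
wrist_force: [-0.4, 0.6, -1.4]
width: 0.0599
```

Request:
step_arm(
  motion="0 0.14 0.14 0 0 0 0;0 0 0 0 0 0 0",
)

```text
time: 20.63
tool_pos: [0.426, -0.0408, 0.0277]
ee_rot: [-1.561, 0.787, -1.548]
wrist_force: [-1.4, 2.1, 6.4]
width: 0.0601
```

Request:
step_arm(
  motion="100 0 0 0 0 0 0;100 0 0 0 0 0 0;100 0 0 0 0 0 0;100 0 0 0 0 0 0;100 -2 0 0 0 0 0;100 -4 0 0 0 0 0;100 -4 0 0 0 0 0;100 -4 0 0 0 0 0;100 0 0 0 0 0 0.12;100 0 0 0 0 0 0.12;100 0 0 0 0 0 0.12;100 0 0 0 0 0 0.12;100 0 0 0 0 0 0.12;100 0 0 0 0 0 0.12;100 0 0 0 0 0 0.07;100 0 0 0 0 0 0",
)

```text
time: 21.97
tool_pos: [0.4235, 0.0554, 0.126]
ee_rot: [0.891, 1.559, 0.902]
wrist_force: [1.1, -0.1, -0.4]
width: 0.0939
```

Run:
```python
from arm import *
from rest import wood
st()
s=snapshot('scene')[:,:,::-1];t=snapshot('top')[:,:,::-1]
cv2.imwrite('pics/a15.png',np.hstack([cv2.resize(s[140:250,170:290],None,fx=3.3,fy=3.3,interpolation=2)[:363],cv2.resize(t[150:260,130:320],None,fx=3.3,fy=3.3,interpolation=2)[:363,:400]]));cv2.imwrite('pics/raw_top15.png',t);cv2.imwrite('pics/raw_scene15.png',s)
cv2.imwrite('pics/t15.png',cv2.resize(t[150:260,120:320],None,fx=4,fy=4,interpolation=2))
```

```text
t 21.97 p [0.4235 0.0554 0.126 ] d [ 0.007  0.009 -1.   ] jaw [1.    0.011 0.007] q [-0.01  -0.157  1.804  0.009  1.488 -0.022] w 0.0939 F [ 1.1 -0.1 -0.4]
```

View pics/t15.png

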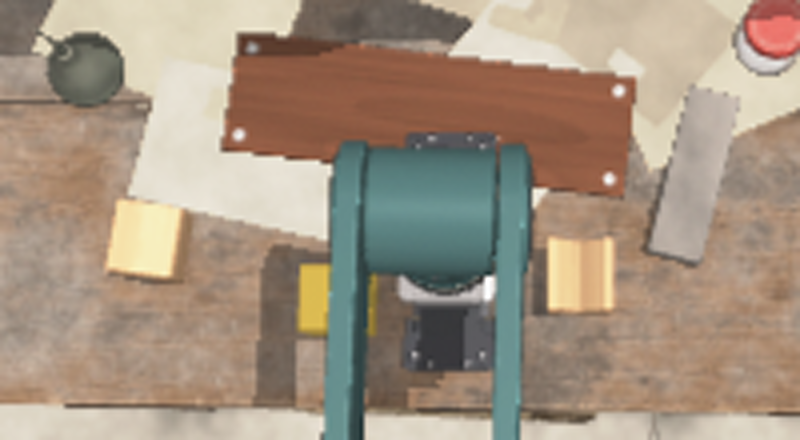

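View pics/a15.png

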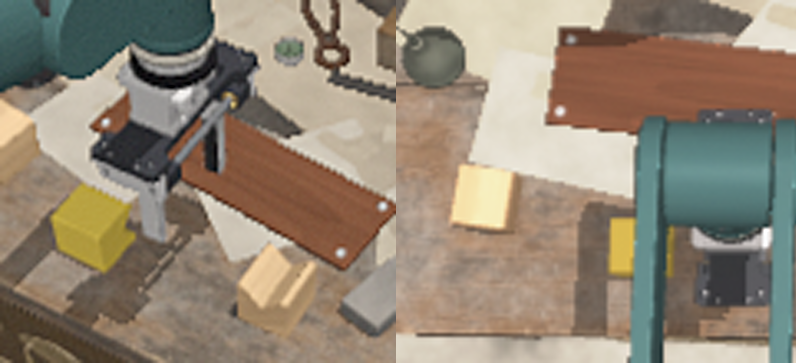

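Run:
```python
from arm import *
from rest import wood
t=cv2.imread('pics/raw_top15.png')
for v in(190,205,220):print(*wood(t,'top',(250,200,40,35),.056,vmin=v),sep='\n')
C=np.array([[549,237],[613,237],[613,312],[547,311]])/4+[120,150];P=np.array([ray('top',a-.4,b-.4,.056)[:2] for a,b in C]);print(P,P.mean(0))
C=np.array([[238,33],[635,77],[622,196],[222,150]])/4+[120,150];P=np.array([ray('top',a-.4,b-.4,.008)[:2] for a,b in C]);print(P,P.mean(0),'ends',(P[0]+P[3])/2,(P[1]+P[2])/2)
e=(P[0]+P[3])/2-(P[1]+P[2])/2;print(np.hypot(*e),np.degrees(np.arctan2(e[1],e[0])))
# screws (white dots) on board in both views
C=np.array([[252,48],[619,90],[609,179],[239,134]])/4+[120,150];P=np.array([ray('top',a-.4,b-.4,.009)[:2] for a,b in C]);print('screws',P,P.mean(0))
e=(P[0]+P[3])/2-(P[1]+P[2])/2;print(np.hypot(*e),np.degrees(np.arctan2(e[1],e[0])))
s=cv2.imread('pics/raw_scene0.png');crop(s,190,160,110,65,7,'pics/bs.png')
```

```text
(((0.4256998300552368, -0.04450826719403267), (0.06509580463171005, 0.057929690927267075), 1.4770574569702148), array([265.17962963, 218.28611111]))
(((0.42529723048210144, -0.04447561874985695), (0.06261875480413437, 0.056097209453582764), 1.608771800994873), array([265.13920455, 218.30113636]))
(((0.42489516735076904, -0.030887732282280922), (0.06047270819544792, 0.027930621057748795), 0.6217253804206848), array([261.14766839, 218.54015544]))
[[ 0.45592043 -0.0164998 ]
 [ 0.45650841 -0.07099171]
 [ 0.39263079 -0.07130089]
 [ 0.39289385 -0.01549363]] [ 0.42448837 -0.04357151]
[[ 0.64306926  0.26412933]
 [ 0.60685808 -0.0917961 ]
 [ 0.49915983 -0.08060227]
 [ 0.53647722  0.27401617]] [0.5713911  0.09143678] ends [0.58977324 0.26907275] [ 0.55300896 -0.08619918]
0.35716909143523945 84.09194184284534
screws [[ 0.62919639  0.25088856]
 [ 0.59460622 -0.07749999]
 [ 0.51408784 -0.06899692]
 [ 0.55087381  0.25936775]] [0.57219107 0.09093985]
0.3303102137929701 83.79742189691673
```

View pics/bs.png

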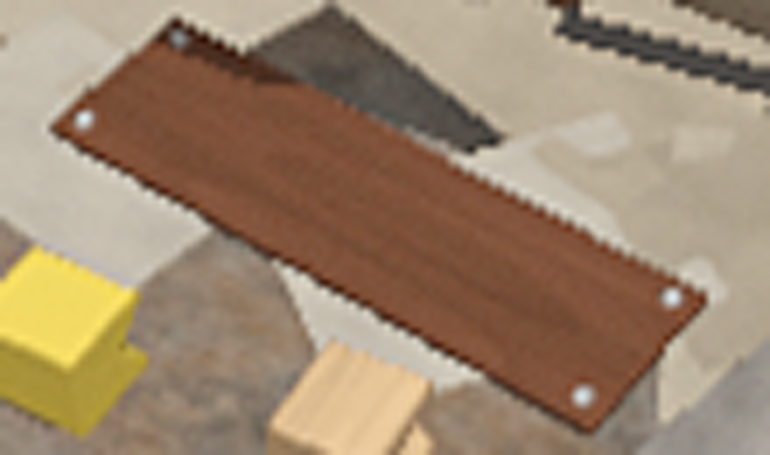

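Run:
```python
from arm import *
C=np.array([[178,38],[672,298],[583,396],[84,120]])/7+[190,160];P=np.array([ray('scene',a-.45,b-.45,.009)[:2] for a,b in C]);print(P,P.mean(0))
e=(P[0]+P[3])/2-(P[1]+P[2])/2;print(np.hypot(*e),np.degrees(np.arctan2(e[1],e[0])))
delta([.4255,-.0441,.126],Rdz([0,0,-1],[1,.025,0]))
```

```text
[[ 0.63070916  0.24954688]
 [ 0.59533435 -0.07949452]
 [ 0.51582586 -0.07043061]
 [ 0.55085161  0.25671172]] [0.57318025 0.08908337]
0.3299747431745935 83.87628133000155
shift cm [ -0.14 -10.12   0.1 ] rotvec [-0.011  0.006 -0.007] | rows>= 2.4
```

Request:
step_arm(
  motion="100 0 -3.4 0.05 -0.011 0.006 -0.007;100 0 -3.4 0.05 0 0 0;100 0 -3.3 0 0 0 0;100 3 0 0 0 0 0;100 3 0 0 0 0 0;100 2 0 0 0 0 0;100 1.8 0 0 0 0 0;100 0 0 0 0 0 0;0 0 0 0 0 0 0;0 0 0 0 0 0 0;0 0 0 0 0 0 0;0 0 0 0 0 0 0;0 0 0 0 0 0 0;0 0 0 0 0 0 0;0 0 0 0 0 0 0;0 0 0 0 0 0 0",
)

```text
time: 23.4
tool_pos: [0.4273, -0.043, 0.0281]
ee_rot: [0.688, 1.569, 0.715]
wrist_force: [-0.9, 0.7, 4.9]
width: 0.0597
```

Run:
```python
from arm import *
st();p,R,o=pose()
b=np.array([np.cos(np.radians(83.9)),np.sin(np.radians(83.9)),0]);c=np.array([.5725,.09,0])-.06*b
delta([*c[:2],.10],R);delta([*c[:2],.10],Rdz([0,0,-1],b))
```

```text
t 23.4 p [ 0.4273 -0.043   0.0281] d [ 0.001  0.001 -1.   ] jaw [1.    0.027 0.002] q [-0.234 -0.053  1.918  0.002  1.276 -0.261] w 0.0597 F [-0.9  0.7  4.9]
shift cm [-7.16  6.97 14.09] rotvec [0. 0. 0.] | rows>= 4.1
shift cm [-7.16  6.97 14.09] rotvec [-1.437  0.002  0.   ] | rows>= 11.5
```

Request:
step_arm(
  motion="0 -3.6 0 0 0 0 0;0 -3.6 0 0 0 0 0;0 0 1.7 3.5 0 0 0;0 0 1.7 3.5 0 0 0;0 0 1.7 3.5 0 0 0;0 0 1.8 3.5 0 0 0;0 0 0 0 -0.12 0 0;0 0 0 0 -0.12 0 0;0 0 0 0 -0.12 0 0;0 0 0 0 -0.12 0 0;0 0 0 0 -0.12 0 0;0 0 0 0 -0.12 0 0;0 0 0 0 -0.12 0 0;0 0 0 0 -0.12 0 0;0 0 0 0 -0.12 0 0;0 0 0 0 -0.12 0 0;0 0 0 0 -0.12 0 0;0 0 0 0 -0.12 0 0;0 0 0 0 0 0 0;0 0 0 0 0 0 0",
)

```text
time: 25.07
tool_pos: [0.5645, 0.0297, 0.0986]
ee_rot: [0.65, 1.569, 2.114]
wrist_force: [0.3, 0.1, -1.3]
width: 0.0602
```

Run:
```python
from arm import *
st();p,R,o=pose()
b=np.array([np.cos(np.radians(83.9)),np.sin(np.radians(83.9)),0]);c=np.array([.5720,.09,0])-.06*b
delta([*c[:2],.0375],Rdz([0,0,-1],b))
s=snapshot('scene')[:,:,::-1];crop(s,190,130,110,110,7,'pics/a16.png')
```

```text
t 25.07 p [0.5645 0.0297 0.0986] d [-0.001  0.002 -1.   ] jaw [0.107 0.994 0.001] q [-0.049  0.179  1.521  0.002  1.443 -1.513] w 0.0602 F [ 0.3  0.1 -1.3]
shift cm [ 6.11 -0.11  0.07] rotvec [-0.     0.001 -0.001] | rows>= 1.5
```

View pics/a16.png

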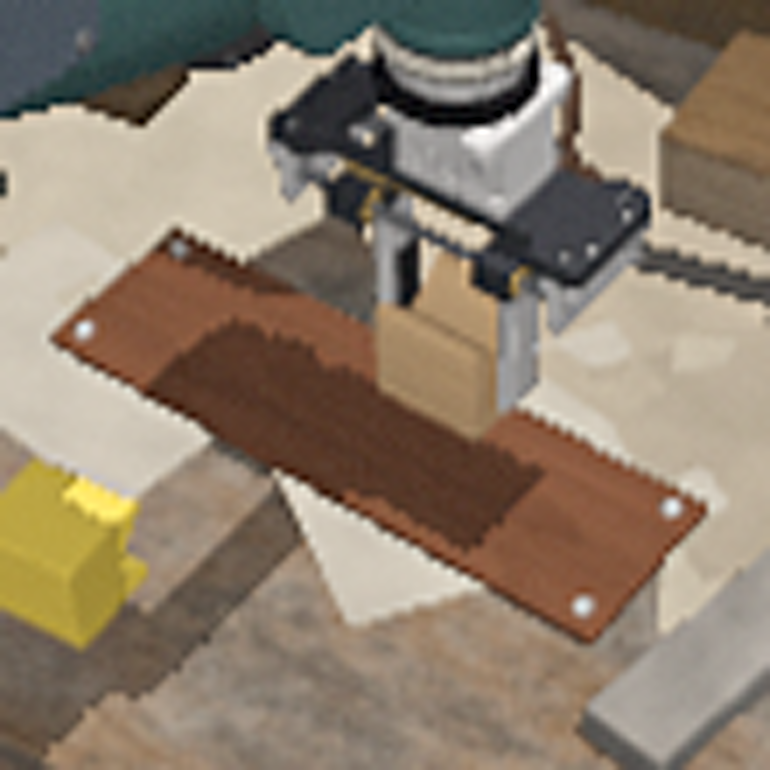

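Request:
step_arm(
  motion="0 2.4 -0.1 0.1 0 0 0;0 2.2 0 0 0 0 0;0 1.2 0 0 0 0 0;0 0.2 0 0 0 0 0;0 0 0 0 0 0 0;0 0.2 0 0 0 0 0;0 0 0 0 0 0 0",
)

```text
time: 25.7
tool_pos: [0.5666, 0.0307, 0.0383]
ee_rot: [-0.82, 1.568, 0.647]
wrist_force: [-0.4, 0.3, 0.4]
width: 0.0601
```

Request:
step_arm(
  motion="0 0.15 0 0 0 0 0;0 0 0 0 0 0 0",
)

```text
time: 25.87
tool_pos: [0.5663, 0.0307, 0.0364]
ee_rot: [-0.641, 1.569, 0.826]
wrist_force: [0.2, -0.8, -0.3]
width: 0.0596
```

Request:
step_arm(
  motion="0 0.1 0 0 0 0 0;0 0 0 0 0 0 0",
)

```text
time: 26.03
tool_pos: [0.5664, 0.0308, 0.0362]
ee_rot: [-0.72, 1.569, 0.747]
wrist_force: [-0.8, 0.2, 4.7]
width: 0.06
```

Request:
step_arm(
  motion="0 0.1 0 0 0 0 0;0 0 0 0 0 0 0",
)

```text
time: 26.2
tool_pos: [0.5665, 0.0308, 0.0361]
ee_rot: [-0.788, 1.569, 0.679]
wrist_force: [-4.1, 0.0, 9.6]
width: 0.06
```

Request:
step_arm(
  motion="100 0 0 0 0 0 0;100 0 0 0 0 0 0;100 0 0 0 0 0 0;100 0 0 0 0 0 0;100 0 0 0 0 0 0;100 -2 0 0 0 0 0;100 -4 0 0 0 0 0;100 -4 0 0 0 0 0;100 -4 0 0 0 0 0;100 0 0 4 0 0 0;100 0 0 4 0 0 0;100 0 0 4 0 0 0;100 0 0 4 0 0 0;100 0 0 4 0 0 0;100 0 0 4 0 0 0;100 0 0 0 0 0 0",
)

```text
time: 27.53
tool_pos: [0.5898, 0.2764, 0.1728]
ee_rot: [0.324, 1.566, 1.799]
wrist_force: [-1.0, -0.0, -0.6]
width: 0.0938
```

Run:
```python
from arm import *
from rest import wood
st()
s=snapshot('scene')[:,:,::-1];t=snapshot('top')[:,:,::-1];cv2.imwrite('pics/raw_top17.png',t);cv2.imwrite('pics/raw_scene17.png',s)
for v in(190,205):print(*wood(t,'top',(225,160,60,45),.064,vmin=v),sep='\n')
cv2.imwrite('pics/t17.png',cv2.resize(t[150:260,120:320],None,fx=4,fy=4,interpolation=2));crop(s,150,130,130,110,6,'pics/s17.png')
```

```text
t 27.53 p [0.5898 0.2764 0.1728] d [-0.001  0.005 -1.   ] jaw [0.096 0.995 0.005] q [ 0.349  0.326  1.19   0.005  1.624 -1.126] w 0.0938 F [-1.  -0.  -0.6]
(((0.56658935546875, 0.03129817917943001), (0.06268936395645142, 0.05836217477917671), 83.7459945678711), array([243.71946565, 176.77958015]))
(((0.566533088684082, 0.03140975907444954), (0.06058761104941368, 0.05685131251811981), 83.95582580566406), array([243.63476562, 176.75878906]))
```

View pics/t17.png

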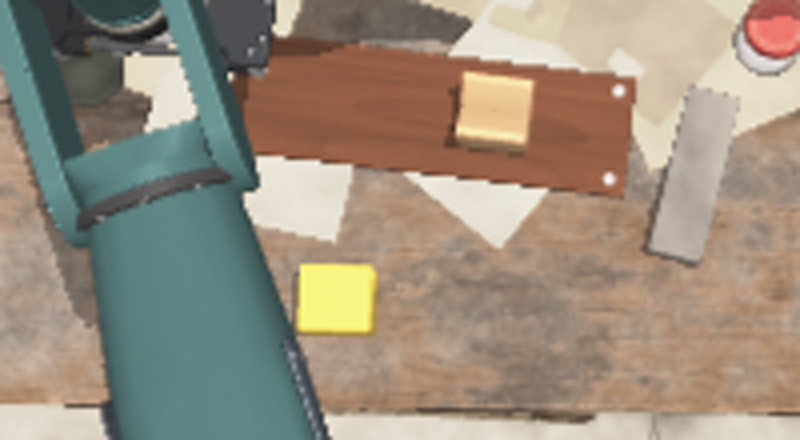

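View pics/s17.png

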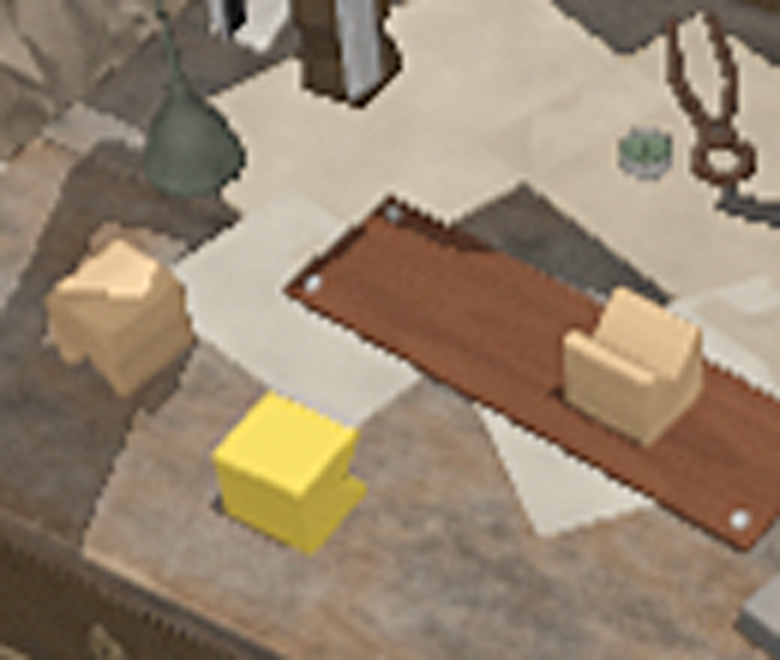

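Run:
```python
from arm import *
p,R,o=pose(); q0=o['joint_positions']
print('oil',ray('top',141,167,.03))
t=cv2.imread('pics/raw_top15.png')
a=np.pi/4;jw=np.array([np.cos(-.1),np.sin(-.1),0]);side=np.array([-jw[1],jw[0],0])
d=side*np.sin(a)-Z*np.cos(a);R1=Rdz(d,jw);c=np.array([.4523,.326,.033])
for k in(0,-.1):
    print(ik(c+k*d,R1,np.array([-.1,.1,1.9,.6,1.5,-.3])))
pre=c-.1*d;print('pre',pre);delta(pre,R1)
delta([pre[0],pre[1],.25],R)
```

```text
oil [0.60298794 0.39232719 0.03      ]
(array([ 0.07100128,  0.1078405 ,  1.97725938,  0.89692688,  1.10110881,
       -0.27609945]), np.float64(3.0619951019161817e-12))
(array([-0.09467665, -0.03860886,  1.95775063,  0.8173072 ,  1.32337555,
       -0.24782699]), np.float64(4.85722573273506e-16))
pre [0.44524071 0.25564258 0.10371068]
shift cm [ 6.96 14.27 -2.96] rotvec [ 1.481 -0.614  0.613] | rows>= 13.7
shift cm [-7.67 14.29 -2.95] rotvec [0. 0. 0.] | rows>= 4.0
```

Request:
step_arm(
  motion="100 -1.5 3.5 -0.7 0 0 0;100 -1.5 3.6 -0.7 0 0 0;100 -1 3.6 -0.7 0 0 0;100 -1 3.6 -0.8 0 0 0;100 0 0 0 0.12 0 0;100 0 0 0 0.12 0 0;100 0 0 0 0.12 0 0;100 0 0 0 0.12 0 0;100 0 0 0 0.12 0 0;100 0 0 0 0.12 0 0;100 0 0 0 0.12 0 0;100 0 0 0 0.12 0 0;100 0 0 0 0.12 0 0;100 0 0 0 0.12 0 0;100 0 0 0 0.12 0 0;100 0 0 0 0.12 0 0;100 0 0 0 0.12 0 0;100 0 0 0 0 0 0",
)

```text
time: 29.13
tool_pos: [0.4457, 0.2535, 0.2242]
ee_rot: [1.276, 1.57, 1.179]
wrist_force: [0.5, 0.6, 0.3]
width: 0.0936
```

Request:
step_arm(
  motion="100 0 0 0 0 0 0.112;100 0 0 0 0 0 0.112;100 0 0 0 0 0 0.112;100 0 0 0 0 0 0.112;100 0 0 0 0 0 0.112;100 0 0 0 0 0 0.112;100 0 0 0 0 0 0.112;100 0 0 0 0 0 0",
)

```text
time: 29.8
tool_pos: [0.4444, 0.2517, 0.22]
ee_rot: [1.578, 0.785, 1.478]
wrist_force: [0.0, 0.1, -1.1]
width: 0.0941
```

Run:
```python
from arm import *
from rest import wood
st()
a=np.pi/4;jw=np.array([np.cos(-.1),np.sin(-.1),0]);side=np.array([-jw[1],jw[0],0])
d=side*np.sin(a)-Z*np.cos(a);R1=Rdz(d,jw);c=np.array([.4523,.326,.033]);delta(c-.07*d,R1);delta(c,R1)
s=snapshot('scene')[:,:,::-1];t=snapshot('top')[:,:,::-1]
cv2.imwrite('pics/t18.png',cv2.resize(t[150:260,120:320],None,fx=4,fy=4,interpolation=2));crop(s,140,140,130,100,6,'pics/s18.png')
```

```text
t 29.8 p [0.4444 0.2517 0.22  ] d [ 0.065  0.704 -0.707] jaw [ 0.995 -0.097 -0.005] q [-0.091 -0.158  1.811  0.788  1.512 -0.05 ] w 0.0941 F [ 0.   0.1 -1.1]
shift cm [11.5  -7.95  0.12] rotvec [-0.002 -0.005 -0.   ] | rows>= 3.4
shift cm [18.5  -7.95  0.16] rotvec [-0.002 -0.005 -0.   ] | rows>= 4.8
```

View pics/s18.png

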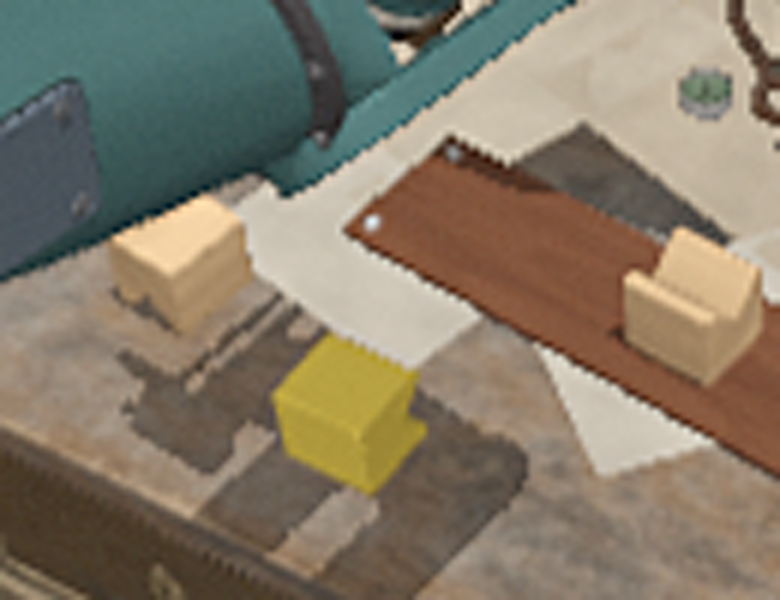

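View pics/t18.png

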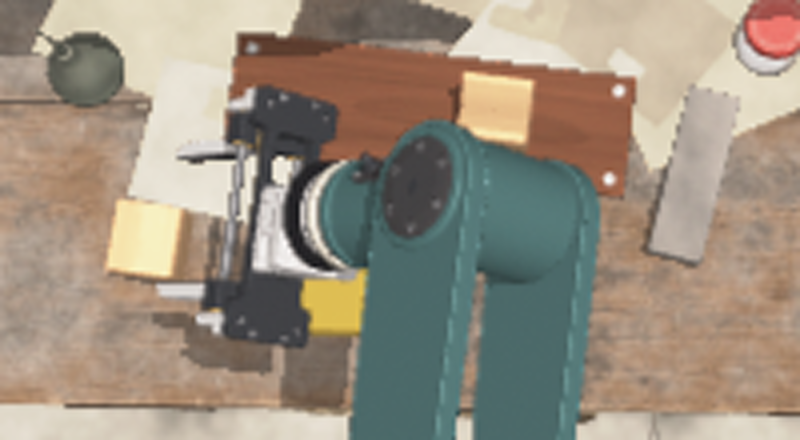

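Request:
step_arm(
  motion="100 0 -4 0.1 0 -0.005 0;100 0 -3.9 0 0 0 0;100 4 0 0 0 0 0;100 4 0 0 0 0 0;100 3.5 0 0 0 0 0;100 0 0 0 0 0 0",
)

```text
time: 30.4
tool_pos: [0.4462, 0.283, 0.083]
ee_rot: [1.574, 0.788, 1.483]
wrist_force: [-0.5, -0.2, 0.1]
width: 0.0939
```

Run:
```python
from arm import *
st()
a=np.pi/4;jw=np.array([np.cos(-.1),np.sin(-.1),0]);side=np.array([-jw[1],jw[0],0])
d=side*np.sin(a)-Z*np.cos(a);R1=Rdz(d,jw);c=np.array([.4523,.326,.033]);delta(c,R1)
s=snapshot('scene')[:,:,::-1];crop(s,140,140,130,100,6,'pics/s19.png')
```

```text
t 30.4 p [0.4462 0.283  0.083 ] d [ 0.062  0.702 -0.709] jaw [ 0.996 -0.09  -0.002] q [-0.016  0.003  1.959  0.835  1.248 -0.232] w 0.0939 F [-0.5 -0.2  0.1]
shift cm [ 6.6  -0.45  0.23] rotvec [ 0.005 -0.009  0.003] | rows>= 1.6
```

View pics/s19.png

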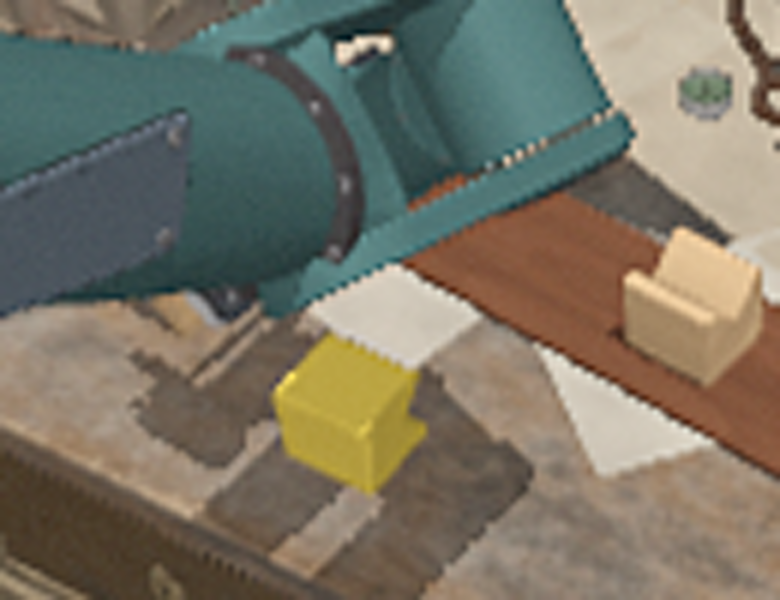

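Request:
step_arm(
  motion="100 3 -0.4 0.2 0 -0.009 0;100 2.3 0 0 0 0 0;100 1.2 0 0 0 0 0;100 0 0 0 0 0 0;0 0 0 0 0 0 0;0 0 0 0 0 0 0;0 0 0 0 0 0 0;0 0 0 0 0 0 0;0 0 0 0 0 0 0;0 0 0 0 0 0 0;0 0 0 0 0 0 0",
)

```text
time: 31.37
tool_pos: [0.4561, 0.323, 0.0389]
ee_rot: [1.557, 0.784, 1.458]
wrist_force: [-2.3, -2.3, 3.7]
width: 0.0598
```

Run:
```python
from arm import *
st();p,R,o=pose()
delta(p+[0,0,.10],R);delta([.41,-.03,p[2]+.1],R)
```

```text
t 31.37 p [0.4561 0.323  0.0389] d [ 0.079  0.703 -0.706] jaw [ 0.995 -0.102  0.01 ] q [ 0.077  0.097  1.969  0.894  1.101 -0.263] w 0.0598 F [-2.3 -2.3  3.7]
shift cm [-7.06  7.08  0.1 ] rotvec [0. 0. 0.] | rows>= 2.4
shift cm [-32.25 -18.05  -0.87] rotvec [0. 0. 0.] | rows>= 8.9
```

Request:
step_arm(
  motion="0 -1.8 1.8 0 0 0 0;0 -2.6 2.6 0 0 0 0;0 -2.7 2.7 0 0 0 0;0 -2.8 -2.8 -0.1 0 0 0;0 -2.8 -2.8 -0.1 0 0 0;0 -2.8 -2.8 -0.1 0 0 0;0 -2.8 -2.8 -0.1 0 0 0;0 -2.8 -2.8 -0.1 0 0 0;0 -2.8 -2.8 -0.1 0 0 0;0 -2.8 -2.8 -0.1 0 0 0;0 -2.8 -2.8 -0.1 0 0 0;0 -2.8 -2.8 -0.1 0 0 0;0 0 0 0 0 0 0",
)

```text
time: 32.45
tool_pos: [0.4103, -0.0368, 0.1375]
ee_rot: [1.556, 0.79, 1.449]
wrist_force: [1.2, 0.5, -0.7]
width: 0.0596
```

Request:
step_arm(
  motion="0 0 0 0 0 0 -0.12;0 0 0 0 0 0 -0.12;0 0 0 0 0 0 -0.12;0 0 0 0 0 0 -0.12;0 0 0 0 0 0 -0.12;0 0 0 0 0 0 -0.12;0 0 0 0 0 0 -0.12;0 0 0 0 0 0 -0.12;0 0 0 0 0 0 -0.12;0 0 0 0 0 0 -0.12;0 0 0 0 0 0 -0.12;0 0 0 0 0 0 -0.12;0 0 0 0 0 0 -0.13;0 0 0 0 0 0 0;0 0 0 0 0 0 0",
)

```text
time: 33.7
tool_pos: [0.409, -0.0291, 0.1364]
ee_rot: [-1.563, 0.793, -1.665]
wrist_force: [0.3, 0.0, -0.4]
width: 0.0598
```

Run:
```python
from arm import *
st();p,R,o=pose()
a=-np.pi/4;R2=Rdz([0,np.sin(a),-np.cos(a)],[1,0,0]);delta([.41,-.03,.04],R2)
s=snapshot('scene')[:,:,::-1];crop(s,190,130,120,110,6,'pics/s20.png')
```

```text
t 33.7 p [ 0.409  -0.0291  0.1364] d [-0.066 -0.699 -0.712] jaw [ 0.995 -0.099  0.005] q [ 0.32   0.038  1.799 -0.701  1.656  0.489] w 0.0598 F [ 0.3  0.  -0.4]
shift cm [6.92 6.71 0.06] rotvec [-0.074 -0.066 -0.007] | rows>= 2.3
```

View pics/s20.png

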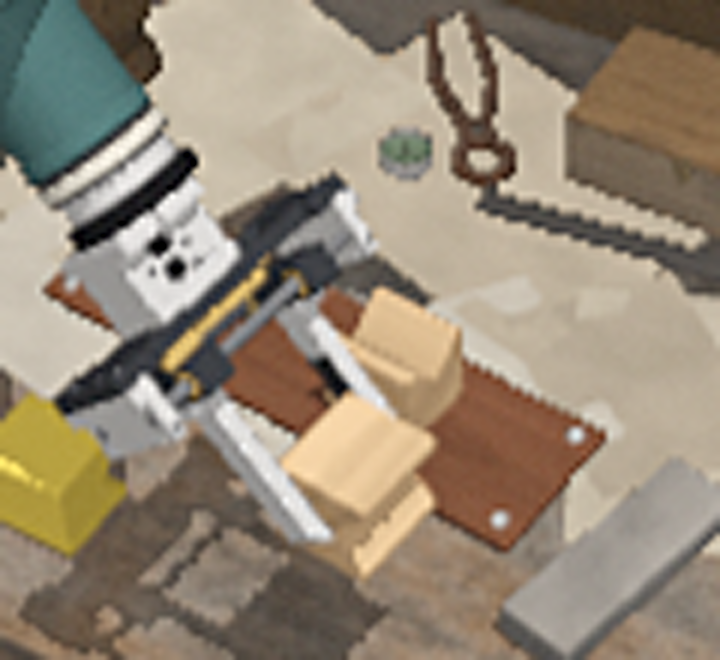

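Request:
step_arm(
  motion="0 2 2 0 0 0 0;0 2 2 0 0 0 0;0 2 2 0 0 0 0;0 1 1 0 0 0 0;0 0 0 0 0 0 0;0 0.15 0.15 0 0 0 0;0 0 0 0 0 0 0",
)

```text
time: 34.33
tool_pos: [0.4118, -0.0302, 0.0389]
ee_rot: [-1.552, 0.793, -1.661]
wrist_force: [-0.4, -0.4, -1.5]
width: 0.0596
```

Request:
step_arm(
  motion="0 0.15 0.15 0 0 0 0;0 0 0 0 0 0 0",
)

```text
time: 34.5
tool_pos: [0.4116, -0.0297, 0.0363]
ee_rot: [-1.553, 0.793, -1.661]
wrist_force: [-1.0, 0.1, -1.6]
width: 0.0602
```

Request:
step_arm(
  motion="0 0.15 0.15 0 0 0 0;0 0 0 0 0 0 0",
)

```text
time: 34.67
tool_pos: [0.4109, -0.0297, 0.0333]
ee_rot: [-1.556, 0.792, -1.662]
wrist_force: [0.3, 0.3, -1.3]
width: 0.0599
```

Request:
step_arm(
  motion="0 0.15 0.15 0 0 0 0;0 0 0 0 0 0 0",
)

```text
time: 34.83
tool_pos: [0.4111, -0.03, 0.0326]
ee_rot: [-1.555, 0.789, -1.663]
wrist_force: [-0.8, 2.2, 5.7]
width: 0.0598
```

Request:
step_arm(
  motion="0 0.15 0.15 0 0 0 0;0 0 0 0 0 0 0",
)

```text
time: 35.0
tool_pos: [0.4113, -0.0299, 0.0323]
ee_rot: [-1.554, 0.787, -1.663]
wrist_force: [-3.2, 6.1, 14.0]
width: 0.0597
```

Request:
step_arm(
  motion="100 0 0 0 0 0 0;100 0 0 0 0 0 0;100 0 0 0 0 0 0;100 0 0 0 0 0 0;100 0 0 0 0 0 0;100 -2 0 0 0 0 0;100 -4 0 0 0 0 0;100 -4 0 0 0 0 0;100 -4 0 0 0 0 0;100 0 0 0 0 0 0",
)

```text
time: 35.83
tool_pos: [0.4235, 0.0724, 0.1335]
ee_rot: [-1.542, 0.797, -1.649]
wrist_force: [0.5, 0.3, 0.1]
width: 0.0941
```

Request:
step_arm(
  motion="100 0 0 0 0 0 0.12;100 0 0 0 0 0 0.12;100 0 0 0 0 0 0.12;100 0 0 0 0 0 0.12;100 0 0 0 0 0 0.12;100 0 0 0 0 0 0.12;100 0 0 0 0 0 0.12;100 0 0 0 0 0 0.12;100 0 0 0 0 0 0.12;100 0 0 0 0 0 0.12;100 0 0 0 0 0 0.12;100 0 0 0 0 0 0.12;100 0 0 0 0 0 0.13;100 0 0 0 0 0 0",
)

```text
time: 37.0
tool_pos: [0.4181, 0.0659, 0.1246]
ee_rot: [1.569, 0.781, 1.46]
wrist_force: [-1.1, -0.9, -0.4]
width: 0.0937
```

Run:
```python
from arm import *
from rest import wood
st();p,R,o=pose()
s=snapshot('scene')[:,:,::-1];t=snapshot('top')[:,:,::-1]
cv2.imwrite('pics/t21.png',cv2.resize(t[150:260,120:320],None,fx=4,fy=4,interpolation=2));crop(s,190,150,110,90,7,'pics/s21.png')
for v in(190,205):print(*wood(t,'top',(250,200,40,35),.056,vmin=v),sep='\n')
a=np.pi/4;jw=np.array([np.cos(-.1),np.sin(-.1),0]);side=np.array([-jw[1],jw[0],0])
d=side*np.sin(a)-Z*np.cos(a);R1=Rdz(d,jw);c=np.array([.411,-.037,.030]);delta(c-.07*d,R1);delta(c,R1)
```

```text
t 37.0 p [0.4181 0.0659 0.1246] d [ 0.079  0.706 -0.704] jaw [ 0.994 -0.11   0.001] q [-0.538 -0.057  1.925  0.705  1.646 -0.512] w 0.0937 F [-1.1 -0.9 -0.4]


shift cm [ -7.52 -14.26   0.28] rotvec [0.    0.008 0.001] | rows>= 3.9
shift cm [ -0.52 -14.25   0.22] rotvec [0.    0.008 0.001] | rows>= 3.4
```

View pics/t21.png

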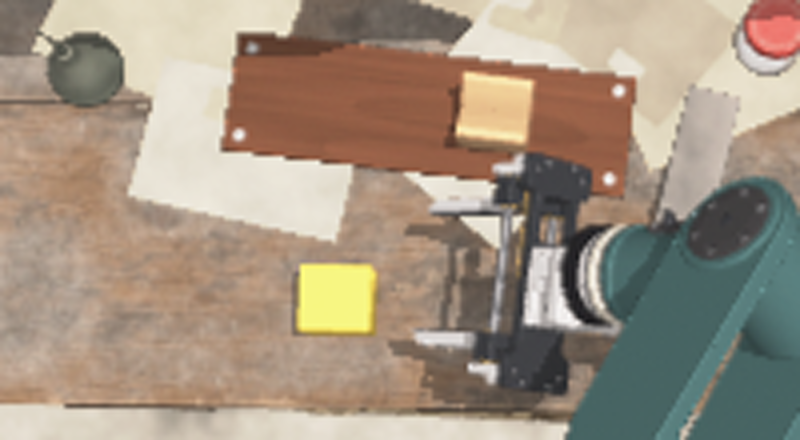

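View pics/s21.png

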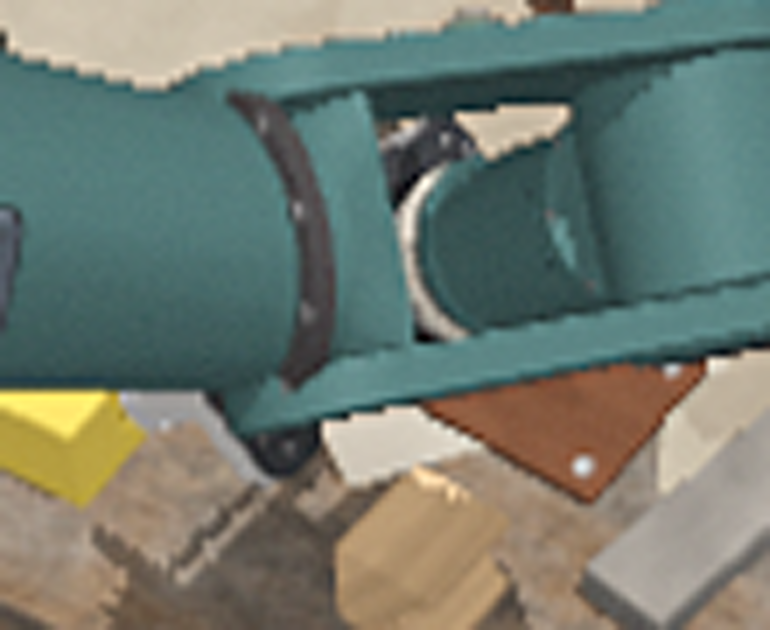

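Run:
```python
from arm import *
C=np.array([[425,468],[508,520],[445,600],[340,545]])/7+[190,150]
P=np.array([ray('scene',a-.45,b-.45,.056)[:2] for a,b in C]);print(P.round(4),P.mean(0))
a=np.pi/4;jw=np.array([np.cos(-.1),np.sin(-.1),0]);side=np.array([-jw[1],jw[0],0])
d=side*np.sin(a)-Z*np.cos(a);R1=Rdz(d,jw);c=np.array([.411,-.037,.030]);delta(c-.1*d,R1)
```

```text
[[ 0.4434 -0.0233]
 [ 0.4359 -0.0722]
 [ 0.3824 -0.0698]
 [ 0.3851 -0.0127]] [ 0.41170215 -0.04450655]
shift cm [-10.52 -14.26   0.31] rotvec [0.    0.008 0.001] | rows>= 4.3
```

Request:
step_arm(
  motion="100 -2.1 -2.85 0.06 0 0.008 0;100 -2.1 -2.85 0.06 0 0 0;100 -2.1 -2.85 0.06 0 0 0;100 -2.1 -2.85 0.06 0 0 0;100 -2.1 -2.85 0.06 0 0 0;100 0 0 0 0 0 0",
)

```text
time: 37.6
tool_pos: [0.4068, -0.1106, 0.1015]
ee_rot: [1.564, 0.792, 1.466]
wrist_force: [0.4, -0.5, 1.1]
width: 0.0936
```

Run:
```python
from arm import *
st()
a=np.pi/4;jw=np.array([np.cos(-.1),np.sin(-.1),0]);side=np.array([-jw[1],jw[0],0])
d=side*np.sin(a)-Z*np.cos(a);R1=Rdz(d,jw);delta([.411,-.039,.030],R1)
s=snapshot('scene')[:,:,::-1];crop(s,190,150,110,90,7,'pics/s22.png')
```

```text
t 37.6 p [ 0.4068 -0.1106  0.1015] d [ 0.073  0.699 -0.712] jaw [ 0.995 -0.1    0.005] q [-0.84   0.158  1.745  0.562  1.786 -0.778] w 0.0936 F [ 0.4 -0.5  1.1]
shift cm [10.12  0.08 -0.33] rotvec [0.003 0.003 0.006] | rows>= 2.4
```

View pics/s22.png

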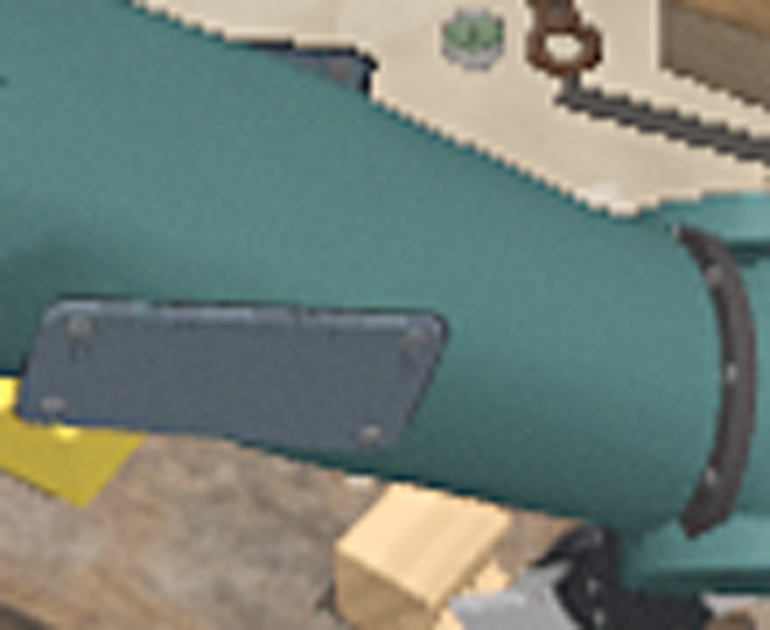

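Request:
step_arm(
  motion="100 4 0 -0.3 0 0 0;100 3 0 0 0 0 0;100 2 0 0 0 0 0;100 1 0 0 0 0 0;100 0 0 0 0 0 0;0 0 0 0 0 0 0;0 0 0 0 0 0 0;0 0 0 0 0 0 0;0 0 0 0 0 0 0;0 0 0 0 0 0 0;0 0 0 0 0 0 0;0 0 0 0 0 0 0",
)

```text
time: 38.65
tool_pos: [0.4104, -0.0365, 0.0316]
ee_rot: [1.563, 0.786, 1.468]
wrist_force: [-0.5, -1.4, 2.1]
width: 0.06
```

Run:
```python
from arm import *
st()
s=snapshot('scene')[:,:,::-1];crop(s,190,150,110,90,7,'pics/s23.png')
```

```text
t 38.65 p [ 0.4104 -0.0365  0.0316] d [ 0.073  0.703 -0.707] jaw [ 0.995 -0.098  0.005] q [-0.73   0.174  1.898  0.61   1.594 -0.788] w 0.06 F [-0.5 -1.4  2.1]
```

View pics/s23.png

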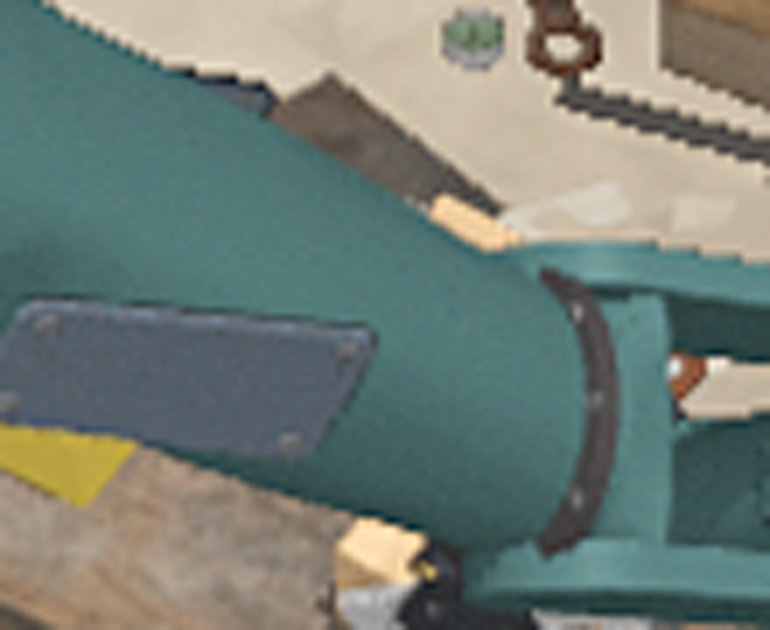

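Request:
step_arm(
  motion="0 -1.4 1.4 0 0 0 0;0 -1.9 1.9 0 0 0 0;0 -2.4 2.4 0 0 0 0;0 0 0 0 0 0 -0.12;0 0 0 0 0 0 -0.12;0 0 0 0 0 0 -0.12;0 0 0 0 0 0 -0.12;0 0 0 0 0 0 -0.12;0 0 0 0 0 0 -0.12;0 0 0 0 0 0 -0.12;0 0 0 0 0 0 -0.12;0 0 0 0 0 0 -0.12;0 0 0 0 0 0 -0.12;0 0 0 0 0 0 -0.12;0 0 0 0 0 0 -0.12;0 0 0 0 0 0 -0.13;0 0 0 0 0 0 0;0 0 0 0 0 0 0",
)

```text
time: 40.2
tool_pos: [0.4087, -0.0348, 0.1097]
ee_rot: [-1.572, 0.792, -1.666]
wrist_force: [0.4, 0.0, -1.6]
width: 0.0598
```

Run:
```python
from arm import *
st()
s=snapshot('scene')[:,:,::-1];crop(s,190,130,120,110,6,'pics/s24.png')
```

```text
t 40.2 p [ 0.4087 -0.0348  0.1097] d [-0.067 -0.699 -0.712] jaw [ 0.996 -0.094 -0.001] q [ 0.309  0.065  1.831 -0.702  1.606  0.511] w 0.0598 F [ 0.4  0.  -1.6]
```

View pics/s24.png

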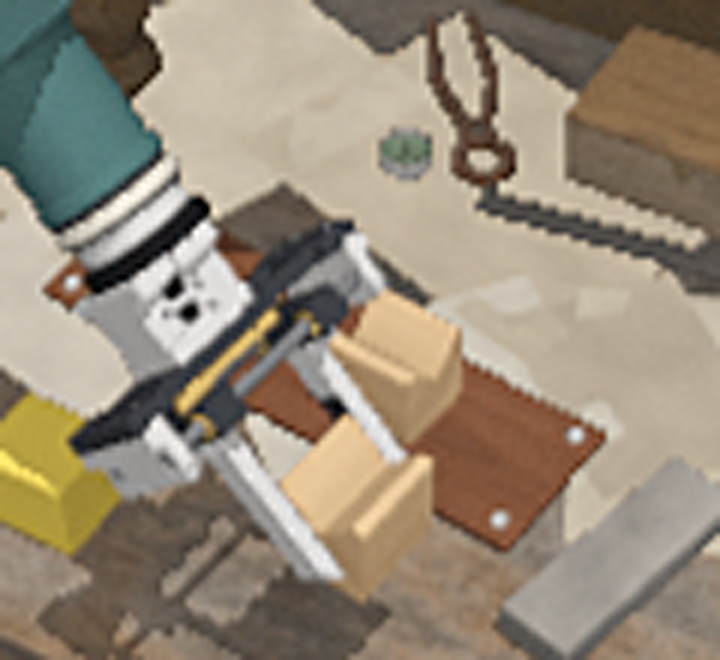

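Request:
step_arm(
  motion="0 2 2 0 0 0 0;0 2 2 0 0 0 0;0 1.2 1.2 0 0 0 0;0 0.5 0.5 0 0 0 0;0 0 0 0 0 0 0",
)

```text
time: 40.67
tool_pos: [0.4093, -0.0365, 0.0309]
ee_rot: [-1.566, 0.792, -1.667]
wrist_force: [0.4, -1.0, -0.5]
width: 0.0598
```

Request:
step_arm(
  motion="0 0.15 0.15 0 0 0 0;0 0 0 0 0 0 0",
)

```text
time: 40.83
tool_pos: [0.411, -0.0355, 0.0304]
ee_rot: [-1.56, 0.793, -1.662]
wrist_force: [-0.8, -0.9, -1.1]
width: 0.0598
```

Request:
step_arm(
  motion="0 0.15 0.15 0 0 0 0;0 0 0 0 0 0 0",
)

```text
time: 41.0
tool_pos: [0.4107, -0.0351, 0.0277]
ee_rot: [-1.562, 0.792, -1.662]
wrist_force: [-0.9, -0.6, -1.9]
width: 0.0599
```

Request:
step_arm(
  motion="0 0.15 0.15 0 0 0 0;0 0 0 0 0 0 0",
)

```text
time: 41.17
tool_pos: [0.4101, -0.0351, 0.0248]
ee_rot: [-1.564, 0.792, -1.663]
wrist_force: [-0.4, -0.1, -1.4]
width: 0.06
```

Request:
step_arm(
  motion="0 0.15 0.15 0 0 0 0;0 0 0 0 0 0 0",
)

```text
time: 41.33
tool_pos: [0.4103, -0.0353, 0.024]
ee_rot: [-1.564, 0.789, -1.663]
wrist_force: [-1.0, 2.7, 5.0]
width: 0.0598
```

Request:
step_arm(
  motion="0 0.1 0.1 0 0 0 0;0 0 0 0 0 0 0",
)

```text
time: 41.5
tool_pos: [0.4105, -0.0355, 0.024]
ee_rot: [-1.563, 0.787, -1.663]
wrist_force: [-2.7, 4.4, 10.2]
width: 0.0603
```

Landed notch up. Releasing, backing off, and standing the tool upright.

Request:
step_arm(
  motion="100 0 0 0 0 0 0;100 0 0 0 0 0 0;100 0 0 0 0 0 0;100 0 0 0 0 0 0;100 0 0 0 0 0 0;100 -2 0 0 0 0 0;100 -4 0 0 0 0 0;100 -4 0 0 0 0 0;100 -4 0 0 0 0 0;100 0 0 0 0 0 0.12;100 0 0 0 0 0 0.12;100 0 0 0 0 0 0.12;100 0 0 0 0 0 0.12;100 0 0 0 0 0 0.12;100 0 0 0 0 0 0.12;100 0 0 0 0 0 0.07;100 0 0 0 0 0 0",
)

```text
time: 42.92
tool_pos: [0.4191, 0.0603, 0.1213]
ee_rot: [1.118, 1.558, 1.015]
wrist_force: [-0.2, -0.8, -0.8]
width: 0.0942
```

Run:
```python
from arm import *
from rest import wood
st()
s=snapshot('scene')[:,:,::-1];t=snapshot('top')[:,:,::-1];cv2.imwrite('pics/raw_top25.png',t)
for v in(190,205):print(*wood(t,'top',(250,200,40,35),.056,vmin=v),sep='\n')
r=wood(t,'top',(250,200,40,35),.056,vmin=190)[0][0]
cv2.imwrite('pics/t25.png',cv2.resize(t[150:260,120:320],None,fx=4,fy=4,interpolation=2))
print('board',*wood(t,'top',(225,160,60,38),.064,vmin=190),sep='\n')
delta([r[0][0]+.0,r[0][1],.126],Rdz([0,0,-1],[np.cos(-.1),np.sin(-.1),0]))
```

```text
t 42.92 p [0.4191 0.0603 0.1213] d [ 0.007  0.011 -1.   ] jaw [ 0.995 -0.102  0.005] q [ 1.000e-03 -1.620e-01  1.818e+00  1.100e-02  1.479e+00  1.020e-01] w 0.0942 F [-0.2 -0.8 -0.8]
(((0.40911489725112915, -0.03907741606235504), (0.05833132565021515, 0.06244727224111557), 85.06214141845703), array([263.62267658, 223.00092937]))
(((0.40912193059921265, -0.03848820552229881), (0.0564366914331913, 0.06087934598326683), 85.12289428710938), array([263.61268939, 223.03030303]))
board
(((0.5665260553359985, 0.031132422387599945), (0.061689794063568115, 0.05795617401599884), 83.5954360961914), array([243.68629344, 176.72779923]))
shift cm [ -0.62 -10.14   0.03] rotvec [ 0.001  0.004 -0.009] | rows>= 2.4
```

View pics/t25.png

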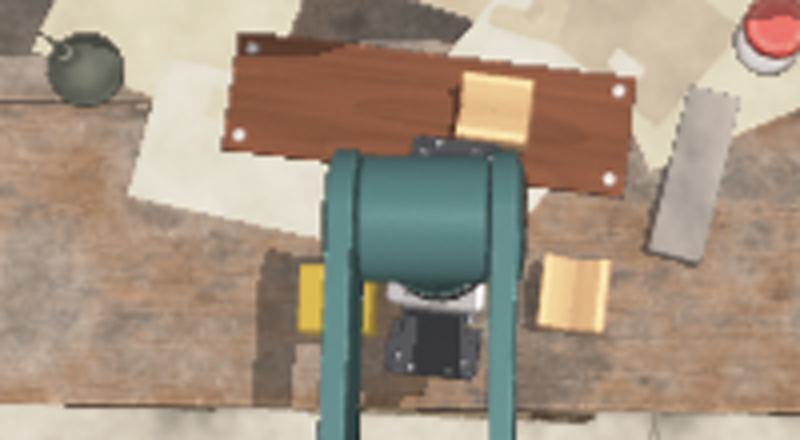

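Request:
step_arm(
  motion="100 -0.3 -3.4 0.02 0.01 0.004 -0.009;100 -0.3 -3.4 0 0 0 0;100 0 -3.2 0 0 0 0;100 3 0 0 0 0 0;100 3 0 0 0 0 0;100 2 0 0 0 0 0;100 1.9 0 0 0 0 0;100 0 0 0 0 0 0;0 0 0 0 0 0 0;0 0 0 0 0 0 0;0 0 0 0 0 0 0;0 0 0 0 0 0 0;0 0 0 0 0 0 0;0 0 0 0 0 0 0;0 0 0 0 0 0 0;0 0 0 0 0 0 0",
)

```text
time: 44.35
tool_pos: [0.4099, -0.0368, 0.0284]
ee_rot: [0.581, 1.568, 0.474]
wrist_force: [0.3, 0.4, 4.4]
width: 0.0597
```

Run:
```python
from arm import *
st();p,R,o=pose()
b=np.array([np.cos(np.radians(83.9)),np.sin(np.radians(83.9)),0]);c=np.array([.5720,.09,0])+.06*b;print(c)
delta([*c[:2],.12],R);delta([*c[:2],.12],Rdz([0,0,-1],b));delta([*c[:2],.12],Rdz([0,0,-1],-b))
```

```text
t 44.35 p [ 0.4099 -0.0368  0.0284] d [ 0.002  0.001 -1.   ] jaw [ 0.994 -0.107  0.002] q [-0.229 -0.097  1.957  0.002  1.279 -0.122] w 0.0597 F [0.3 0.4 4.4]
[0.57837584 0.14966028 0.        ]
shift cm [-9.09 20.35 14.78] rotvec [0. 0. 0.] | rows>= 6.4
shift cm [-9.09 20.35 14.78] rotvec [-1.571e+00  3.000e-03  1.000e-03] | rows>= 12.6
shift cm [-9.09 20.35 14.78] rotvec [ 1.57e+00  1.00e-03 -3.00e-03] | rows>= 12.6
```

Request:
step_arm(
  motion="0 -2 0 0 0 0 0;0 -3.5 0 0 0 0 0;0 -3.6 0 0 0 0 0;0 0 2.9 2.1 0 0 0;0 0 2.9 2.1 0 0 0;0 0 2.9 2.1 0 0 0;0 0 2.9 2.1 0 0 0;0 0 2.9 2.1 0 0 0;0 0 2.9 2.1 0 0 0;0 0 2.9 2.2 0 0 0;0 0 0 0 0 0 0",
)

```text
time: 45.27
tool_pos: [0.5802, 0.1535, 0.1161]
ee_rot: [1.885, 1.567, 1.782]
wrist_force: [-0.4, -0.8, -1.2]
width: 0.0596
```

Request:
step_arm(
  motion="0 0 0 0 -0.12 0 0;0 0 0 0 -0.12 0 0;0 0 0 0 -0.12 0 0;0 0 0 0 -0.12 0 0;0 0 0 0 -0.12 0 0;0 0 0 0 -0.12 0 0;0 0 0 0 -0.12 0 0;0 0 0 0 -0.12 0 0;0 0 0 0 -0.12 0 0;0 0 0 0 -0.12 0 0;0 0 0 0 -0.12 0 0;0 0 0 0 -0.12 0 0;0 0 0 0 -0.12 0 0;0 0 0 0 0 0 0;0 0 0 0 0 0 0",
)

```text
time: 46.52
tool_pos: [0.5772, 0.1487, 0.1181]
ee_rot: [0.942, 1.569, 2.391]
wrist_force: [-0.2, 0.3, -1.4]
width: 0.0596
```

Run:
```python
from arm import *
st()
b=np.array([np.cos(np.radians(83.9)),np.sin(np.radians(83.9)),0])
delta([.5785,.1497,.040],Rdz([0,0,-1],b))
s=snapshot('scene')[:,:,::-1];crop(s,170,120,120,110,6,'pics/s26.png')
```

```text
t 46.52 p [0.5772 0.1487 0.1181] d [-0.001  0.001 -1.   ] jaw [0.121 0.993 0.001] q [ 1.560e-01  2.320e-01  1.418e+00  1.000e-03  1.493e+00 -1.293e+00] w 0.0596 F [-0.2  0.3 -1.4]
shift cm [ 7.81 -0.13  0.1 ] rotvec [-0.015  0.001 -0.001] | rows>= 1.9
```

View pics/s26.png

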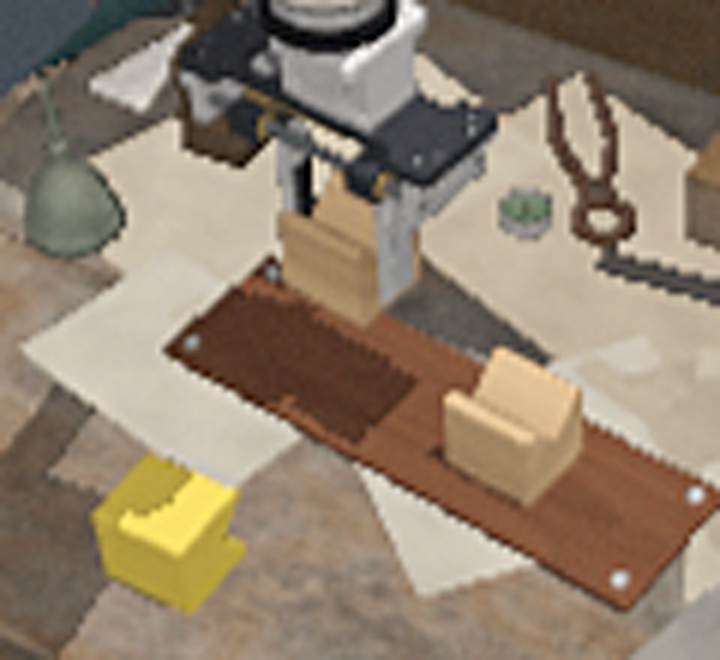

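Request:
step_arm(
  motion="0 2.5 -0.1 0.1 -0.015 0 0;0 2.8 0 0 0 0 0;0 1.8 0 0 0 0 0;0 0.7 0 0 0 0 0;0 0 0 0 0 0 0;0 0.15 0 0 0 0 0;0 0 0 0 0 0 0",
)

```text
time: 47.15
tool_pos: [0.58, 0.1504, 0.0407]
ee_rot: [-0.889, 1.567, 0.579]
wrist_force: [0.2, -0.7, -1.3]
width: 0.0599
```

Request:
step_arm(
  motion="0 0.15 0 0 0 0 0;0 0 0 0 0 0 0",
)

```text
time: 47.32
tool_pos: [0.5797, 0.1504, 0.0389]
ee_rot: [-0.813, 1.568, 0.655]
wrist_force: [-0.3, -0.3, -1.3]
width: 0.0602
```

Request:
step_arm(
  motion="0 0.1 0 0 0 0 0;0 0 0 0 0 0 0",
)

```text
time: 47.48
tool_pos: [0.5791, 0.1503, 0.0371]
ee_rot: [-0.416, 1.569, 1.052]
wrist_force: [0.5, -0.4, -0.9]
width: 0.0601
```

Request:
step_arm(
  motion="0 0.1 0.05 0 0 0 0;0 0 0 0 0 0 0",
)

```text
time: 47.65
tool_pos: [0.579, 0.1504, 0.0365]
ee_rot: [-0.74, 1.568, 0.728]
wrist_force: [0.3, 0.6, 1.9]
width: 0.0596
```

Request:
step_arm(
  motion="0 0.1 0 0 0 0 0;0 0 0 0 0 0 0",
)

```text
time: 47.82
tool_pos: [0.579, 0.1503, 0.0364]
ee_rot: [-0.746, 1.568, 0.722]
wrist_force: [-1.8, -0.1, 6.8]
width: 0.0598
```

Request:
step_arm(
  motion="100 0 0 0 0 0 0;100 0 0 0 0 0 0;100 0 0 0 0 0 0;100 0 0 0 0 0 0;100 0 0 0 0 0 0;100 -2 0 0 0 0 0;100 -4 0 0 0 0 0;100 -4 0 0 0 0 0;100 -4 0 0 0 0 0;100 0 4 0 0 0 0;100 0 4 0 0 0 0;100 0 4 0 0 0 0;100 0 4 0 0 0 0;100 0 0 4 0 0 0;100 0 0 4 0 0 0;100 0 0 4 0 0 0;100 0 0 4 0 0 0;100 0 0 4 0 0 0;100 0 0 4 0 0 0;100 0 0 0 0 0 0",
)

```text
time: 49.48
tool_pos: [0.443, 0.4111, 0.1729]
ee_rot: [0.584, 1.567, 2.057]
wrist_force: [-1.0, -0.6, -0.5]
width: 0.094
```

Run:
```python
from arm import *
from rest import wood
st()
s=snapshot('scene')[:,:,::-1];t=snapshot('top')[:,:,::-1];cv2.imwrite('pics/raw_top27.png',t);cv2.imwrite('pics/raw_scene27.png',s)
for v in(190,205):print(*wood(t,'top',(180,155,100,40),.064,vmin=v),sep='\n')
cv2.imwrite('pics/t27.png',cv2.resize(t,(800,600),interpolation=2));cv2.imwrite('pics/s27.png',cv2.resize(s,(800,600),interpolation=2))
```

```text
t 49.48 p [0.443  0.4111 0.1729] d [-0.002  0.004 -1.   ] jaw [0.097 0.995 0.003] q [ 0.652  0.222  1.319  0.004  1.599 -0.821] w 0.094 F [-1.  -0.6 -0.5]
(((0.5665669441223145, 0.031018823385238647), (0.06190656125545502, 0.058272331953048706), 83.59529113769531), array([243.72328244, 176.77576336]))
(((0.5800259113311768, 0.15015752613544464), (0.06271327286958694, 0.05812494084239006), 84.874267578125), array([208.90996169, 172.59961686]))
(((0.5665018558502197, 0.031137779355049133), (0.059992510825395584, 0.05667675659060478), 83.58116149902344), array([243.63964844, 176.76171875]))
(((0.5799968838691711, 0.1504194140434265), (0.0615956149995327, 0.05649182200431824), 84.33985137939453), array([208.81862745, 172.58431373]))
```

View pics/t27.png

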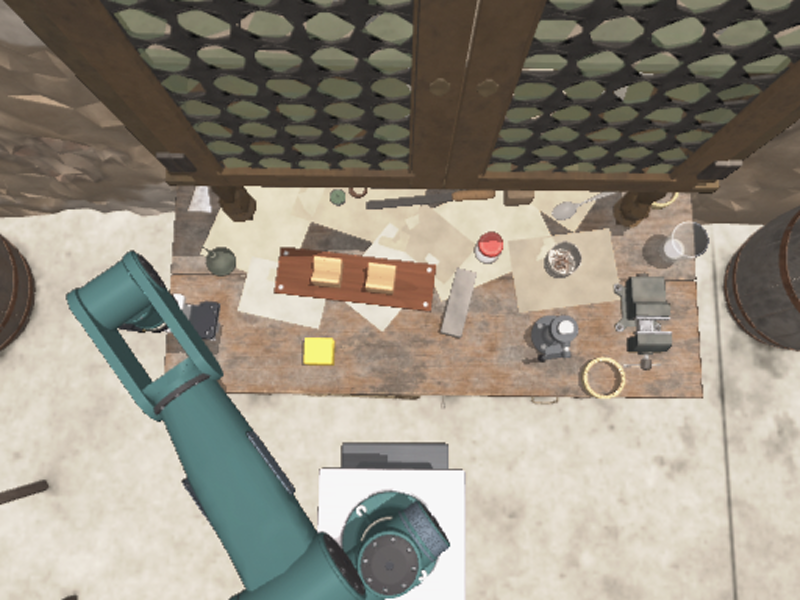

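View pics/s27.png

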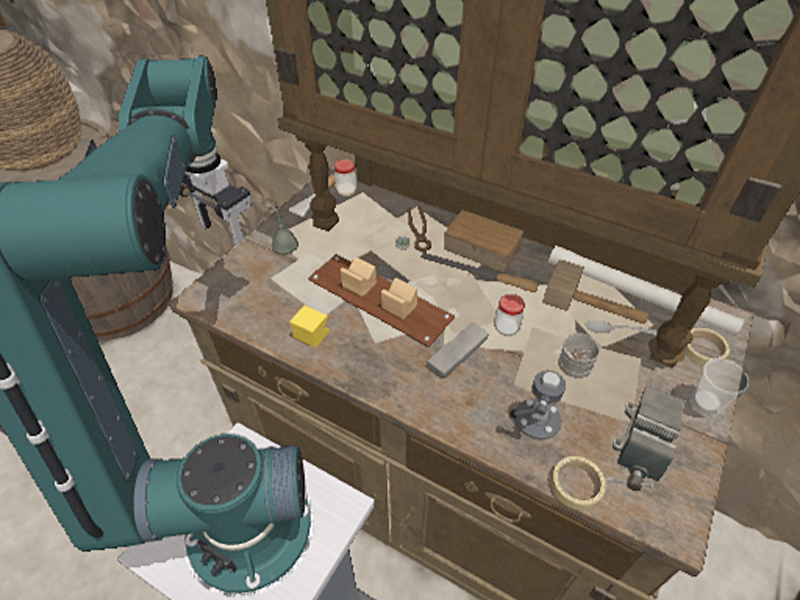

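Both rests stand notch up in a line on the board. One last check of the lever and collar with clear views.

Run:
```python
from h import *
a=cv2.imread('pics/raw_scene27.png');b=cv2.imread('pics/raw_top27.png')
def ball(im,x,y,w,h,mx=55):
    g=cv2.cvtColor(im,cv2.COLOR_BGR2GRAY)[y:y+h,x:x+w].astype(float); wt=np.clip(mx-g,0,30); ys,xs=np.mgrid[:h,:w]; return ((wt*xs).sum()/wt.sum()+x,(wt*ys).sum()/wt.sum()+y)
us=ball(a,321,257,12,14);ut=ball(b,340,223,12,12);P=tri(us,ut)[0];print(us,ut,P)
s=3.25;u=np.array([np.cos(s),np.sin(s)]);r=np.array([u[1],-u[0]])
for v in(1.0,1.2,1.4):
    an=.611-v;X=[*(np.array([.448,-.355])+.053*u+.062*np.cos(an)*r),.115+.062*np.sin(an)];print(v,np.round(X,4),proj('scene',X).round(1),proj('top',X).round(1))
cv2.imwrite('pics/a28.png',np.hstack([cv2.resize(a[215:285,310:380],None,fx=5.6,fy=5.6,interpolation=2),cv2.resize(b[180:250,320:390],None,fx=5.6,fy=5.6,interpolation=2)]))
```

```text
(np.float64(327.8370607028754), np.float64(264.702875399361)) (np.float64(345.3857142857143), np.float64(228.81428571428572)) [ 0.39051233 -0.3149442   0.0695522 ]
1.0 [ 0.3891 -0.3037  0.0915] [324.8 259.4] [343.6 228.5]
1.2 [ 0.3897 -0.3095  0.0806] [326.2 262.1] [344.7 228.6]
1.4 [ 0.3906 -0.3173  0.071 ] [328.3 264.8] [346.4 228.6]
```

View pics/a28.png

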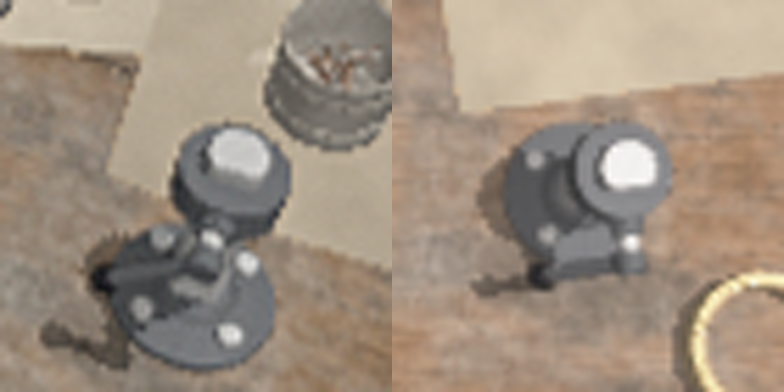

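The ball is at its low stop (z≈0.070 against 0.071 expected) and sits where the model puts it with the screw facing the flat. Handing in.

```bash
python3 -c "
from bench import robot
print(robot.close_job())"
```

```text
the job is handed in; nothing more can be done
None
```

The labelling bench job is done and handed in at about 50 s of the 210 s limit.

- **Collar:** I turned it about 2.03 rad anticlockwise in two grips, until the clamp screw read about 3.24 rad against the flat's 3.25 rad. The separate readings of the screw and the flat disagreed by up to about 0.05 rad.
- **Lever:** only after that I pushed it down to its stop. The force rose to 17 N with almost no further motion. The ball ended at a height of about 0.070 m against 0.071 m expected. A first rough reading from hand-picked pixels gave 0.076 m.
- **Bottle rests:** only rest_a and rest_c were there; rest_b was absent. Both now stand notch up on the board, 120 mm apart. They measured about 0.4 mm and 1.1 mm off the board's middle line, and within about 1° of its direction.
- **Left alone:** I did not go near the oil can, whetstone, jar, nail tin, tape roll or yellow block. They looked unmoved in the last pictures, though I did not measure them. The gripper was clear of everything when I handed in.

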